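# Hang the wheel-set canister on the free peg and tug it to be sure

## Task

Hang the clear canister of wheel sets by the loop on its lid on the free wooden peg of the rack, with the loop lying down in the narrow neck just behind the peg's round head. Before you let go, tug the canister gently downwards for a moment to be sure that the peg holds it, without straining the peg; then let go and leave it hanging still. Leave the other things alone.

Things in the scene. Friction and masses are not known exactly. Their poses are not given: they have to be found in the camera images.
- canister: The canister to hang, 0.10 to 0.20 kg: clear jar of wheel sets, 52 mm across, 70 mm tall, with a white screw lid (54 mm across, 20 mm tall) and a rigid carry loop standing on it. Children screw the lid on more or less far: its lower edge lies 70 to 78 mm up, not measured, to be felt; it holds firmly there. Origin: centre of the jar's underside, z up; the loop stands in the y-z plane
- grip (a point): Point on the canister's axis 84 mm above its origin, always within the lid: grip here along the canister's y axis, the loop between the fingers; leaning the gripper back towards the robot keeps its body clear of loop and rack. The loop is an arch of 6 mm round bar, opening 30 mm wide and 32 mm high from the lid's top, round at the top, alike from both sides; you look through it along the canister's x
- peg: The free peg, the only one of three alike on the rack with nothing on it: a fixed, level, turned wooden peg sticking out 70 mm from the rail towards the robot. Origin: on its axis at the rail's front face, 200 mm above the table; x runs along the axis into the rail (free end at x = -70 mm), z up. Gentle tug: 4 to 10 N on the peg beyond the canister's weight; over 15 N on it is rough
- neck (a point): Middle of the free peg's neck, on its axis, 55 mm out from the rail; axes as the peg. The neck is 9 mm thick from 52 to 58 mm out; towards the rail the shank widens to 14 mm at 43 mm out. With the loop hanging in the neck the inner top of the loop is 4.5 mm above this point
- peg_tip (a point): Centre of the free peg's round end, on its axis, 70 mm out from the rail. The head is 18 mm thick from 61 to 65 mm out, rounded towards the end, sloping to the neck behind
- rack: The fixed birch peg rack: a rail 470 mm wide, 172 to 228 mm above the table, 20 mm thick, on two 28 mm posts 235 mm tall at its ends, with 18 mm high feet from 30 mm before to 100 mm behind the rail's face; three pegs 145 mm apart. Origin: on the table under the middle of the rail's front face; x points away from the robot at yaw 0, y along the rail
- brush_end (a point): Lower end of the small wooden hand brush that hangs on another peg (50 mm wide, reaching 142 mm below its peg, bristles to the robot); leave it alone
- paddle_end (a point): Lower end of the round wooden signal paddle that hangs on another peg (68 mm wide disc on a stick, reaching 156 mm below its peg); leave it alone
- tub: Bystander: a wider, lower clear jar with a flat white lid and no loop, 64 mm across, 72 mm tall. Origin: centre of its underside
- dining_car: Bystander: wooden dining car, 94 x 37 x 49 mm, long along its x. Origin: centre of its underside
- signal: Bystander: toy signal on a 48 mm round foot, 113 mm tall. Origin: centre of its underside
- track: Bystander: dark curved wooden track, 40 mm wide, about 175 mm long, 12 mm thick, lying flat. Origin: middle of its underside
- tunnel: Bystander: wooden arch tunnel, 90 mm long along x, 90 mm wide, 95 mm tall. Origin: centre of its underside
Not all that is in view belongs to the job. Leave any blue or turquoise look-alike of the canister alone.

How it is judged (in metres and radians):
On the way, in this order (a step that is already met when the one before it is completed fails the run):
1. the peg's head has gone through the loop: the canister's middle is below the neck, behind the head, at a height where the peg is inside the loop (x of canister in the frame of neck between -0.007 and 0.03 m and y of canister in the frame of neck between -0.012 and 0.012 m and z of canister in the frame of neck between -0.132 and -0.094 m), for 0.05 s.
2. still held in the gripper and seated in the neck, the canister is pulled down on the peg: more than 5.5 N on the peg, its own weight of 1 to 2 N included, for 0.4 s (x of canister in the frame of neck between -0.007 and 0.01 m and y of canister in the frame of neck between -0.008 and 0.008 m and z of canister in the frame of neck between -0.132 and -0.114 m and contact force between canister and peg above 5.5 N and contact force between the fingers and canister above 1 N and z of the grasp point in the frame of canister below 0.1 m), for 0.4 s.
At the end, for the whole second after the job is handed in: The canister hangs still by its loop in the free peg's neck, upright within 0.15 rad, its weight on the peg: its underside's centre 114 to 132 mm below the peg's axis (as the lid stands), within 8 mm of it sideways, and from 7 mm before to 10 mm behind the neck's middle (x of canister in the frame of neck between -0.007 and 0.01 m and y of canister in the frame of neck between -0.008 and 0.008 m and z of canister in the frame of neck between -0.132 and -0.114 m and contact force between canister and peg above 0.4 N and angle between canister's own z axis and vertical below 0.15 rad and linear speed of canister below 0.03 m/s and angular speed of canister below 0.4 rad/s); the robot touches nothing.
It fails at once if more than 15 N between the canister and the free peg (straining the peg) (contact force between canister and peg above 15 N).
It fails at once if another toy (jar, dining car, signal, track or tunnel) is moved more than 25 mm (distance of any of tub, dining_car, signal, track, tunnel from where it was at the start of the episode above 0.025 m).
It fails at once if the hanging brush or paddle is pushed more than 50 mm aside (distance of any of brush_end, paddle_end from where it was at the start of the episode above 0.05 m).
It also fails if it takes over 53 s, if anything falls off the work surface, if the arm or the gripper's body presses on something with over 40 N, if the wrist force passes 120 N, or if a joint passes its speed limit or range.

## Robot

A 7-joint arm with a two-finger parallel gripper is mounted at the origin on the work surface. World frame = base frame: x ahead of the robot, y to its left, z up, the work surface at z = 0. Lengths are in mm, angles in rad, forces in N, time in s.
With the tool pointing down it reaches from about 400 to 875 mm from the base axis. Payload 4.4 kg.
Tool frame: the origin (TCP) lies at the very end of the fingers, on their centre line; the grasp point (between the pads) lies 19 mm behind it; z points along the fingers, y is the line along which they close (so a half turn about z gives the same grasp; the last joint's range is limited). The gripper opens to 85 mm and grips with 20 to 120 N. Pads are 22 mm wide; open, the fingers measure 114 mm over their backs; the gripper's body (76 mm by 85 mm) begins 54 mm behind the grasp point. The pads swing forward as they close: fully open they stand 13 mm farther back than shut.
Start: joints at [-1.18, 0.628, 0.038, 1.517, -0.027, 0.996, -0.02], TCP at [286.681, 583.38, 231.313] pointing down, gripper open.
Joint ranges: [-3.06, 3.06], [-0.37, 2.12], [-1.25, 1.32], [0.18, 2.47], [-1.1, 4.24], [0.23, 1.98], [-2.94, 2.94]. Speed limits (rad/s): [2.57, 2.57, 3.14, 3.14, 3.14, 3.14, 3.14].

## Interface

Orientations are given as [roll, pitch, yaw] about the fixed x, y, z axes, in that order (R = Rz(yaw) Ry(pitch) Rx(roll)).
In Python, from cell import ctrl gives the robot as it stands.
- The arm moves only by the tool jog_arm, never from a script. Its argument "plan" is a list of rows, each an object of numbers: "tx", "ty", "tz": the shift along the tool's x, y, z as a fraction of full scale; "wx", "wy", "wz": the turn, a rotation vector about the tool's x, y, z as a fraction of full scale; "claw": the closure, from 0 (fully open) to 1 (shut). In form: [{"tx": .., "ty": .., "tz": .., "wx": .., "wy": .., "wz": .., "claw": ..}, ...]. A call has 1 to 12 rows; each row is the pose to reach, as a shift and turn from the pose commanded when the call began, along the tool's axes at that moment; what a row does not reach only later rows make up. Full scale, the value 1, is 300 mm for a shift and 90 degrees for a turn. A row lasts 1/10 s, in which the tool goes at most 50 mm and 8.59 degrees, less where a joint would pass 70% of its speed; a pose out of reach is approached as far as the arm can. A call with a number of a shift or a turn outside -1 to 1 is refused whole. A call with a gripper value outside its range is refused whole. The fingers move at their own pace and stop on an object; the grip force is fixed at half the most. Time passes only in rows, so rows that repeat a pose let the fingers close. It gives the time, the measured TCP pose, the force, the opening and the grip force at its end, in the units of the state.
- ctrl.read_state(): the state, without advancing time (a new reading comes with each control period).
- ctrl.get_image(name): name is "side" or "top"; returns a dict with "img" (400x640x3 uint8, red, green, blue), "depth" (400x640 float32, mm along the optical axis (not along the pixel's ray), 0 where there is no reading), "fx", "fy", "cx", "cy" (pixels), "position" and "orientation" of the camera in the world. Camera axes: x right, y down, z forward; pixel columns grow to the right and rows downward; lengths in mm; the calibration is good to about 2 mm. A picture is of the moment at which its call begins.
- ctrl.finish_job(): hands the job in; it is judged then, once.
Trained networks look in a picture, given as the dict that the camera call returned (one of the last four; its "shot" number tells which), for a name from the list of things; names that differ only in an ending like _2 or _b are one class to them, and where a whole thing is asked for, a point or a joint stands for the part that bears it (a point fixed in the world has none). Each returns a list of dicts, best first, with "score" (0 to 1); they miss things now and then, are a little off and sometimes report something else, mostly with a low value. They report only what shows in the picture. A call takes as long as a camera call. They do not tell look-alikes from the thing itself.
- ctrl.trace(picture, thing): "pixels" (400x640 bool, what is visible of it) and "extent" ([centre column, centre row, width, height] in pixels, round what is visible of it).
The state is a dict: "clock": time; "qpos": joint angles; "qd": joint speeds; "tau": joint torques, N m; "eef_pos": TCP position; "tool_rot": TCP orientation; "force": force on the tool from outside, world axes, zero at the start; "torque": the same for the moment, N m; "width": finger opening in mm; "gripper_force": force on a finger pad.
Only numpy, scipy, OpenCV 4.12 (cv2) and the standard library are available. Lean on these libraries where they do the work, as an engineer would, in place of code of your own. Each camera call takes 0.05 s, during which the arm holds its last target. There are 200 camera calls.

## Working session

There is one attempt and no reset: what is moved stays moved. The work goes in short steps, Python scripts to look and compute and a tool call to move; the robot and the scene stay as the last step left them, time stands still between calls to the robot, and variables do not carry over. Pictures are saved under pics/ and viewed, at most 10 in all, crops included, and the job is handed in when it is done.

Besides the shell and the picture viewer there is one more tool, called after "Emit:" as name(argument=value, ...) on one line, values as JSON. jog_arm: Moves the arm, as the interface text tells. Shift numbers are shares of 300 mm and turn numbers shares of 90 degrees, none past 1 either way. Its arguments: {"type":"object","properties":{"plan":{"type":"array"}},"required":["plan"]}

```bash
mkdir -p pics
cat > h.py <<'E'
import numpy as np, cv2
from scipy.spatial.transform import Rotation as R
from cell import ctrl
def rot(o):
    o=np.array(o); return o if o.shape==(3,3) else R.from_euler('xyz',o).as_matrix()
def cloud(p):
    d=p['depth']; v,u=np.mgrid[:400,:640]
    c=np.stack([(u-p['cx'])/p['fx']*d,(v-p['cy'])/p['fy']*d,d],-1)
    w=c@rot(p['orientation']).T+np.array(p['position']); w[d==0]=np.nan; return w
def proj(p,X):
    c=(np.array(X)-p['position'])@rot(p['orientation']); return np.array([p['fx']*c[...,0]/c[...,2]+p['cx'],p['fy']*c[...,1]/c[...,2]+p['cy']]).T
E
python3 - <<'E'
from h import *
s=ctrl.read_state(); print({k:np.round(s[k],3) for k in s})
for n in ['side','top']:
    p=ctrl.get_image(n); cv2.imwrite(f'pics/{n}0.png',p['img'][...,::-1]); print(n,p['position'],p['orientation'],p['fx'],p['fy'],p['cx'],p['cy'])
    w=cloud(p)
    for t in ['canister','peg','rack','tub','dining_car','signal','track','tunnel','brush_end','paddle_end']:
        for r in ctrl.trace(p,t)[:4]:
            m=w[r['pixels']]; print(t,round(r['score'],2),np.round(r['extent']),np.round(np.nanpercentile(m,[3,50,97],axis=0)).tolist() if len(m) else '')
E
```

```text
{'clock': np.float64(0.0), 'qpos': array([-1.18 ,  0.629,  0.038,  1.518, -0.027,  0.996, -0.02 ]), 'qd': array([ 0.001, -0.   , -0.001,  0.001, -0.001,  0.001,  0.001]), 'tau': array([ 1.0000e-03, -5.6341e+01,  1.2270e+00, -1.9344e+01,  1.1000e-02,
        1.1000e-02,  0.0000e+00]), 'eef_pos': array([286.401, 582.82 , 230.393]), 'tool_rot': array([-3.14 ,  0.   ,  2.685]), 'force': array([-0.52 ,  0.03 ,  0.512]), 'torque': array([ 0.02 , -0.056,  0.032]), 'gripper_force': np.float64(0.0), 'width': np.float64(85.585)}
side [  10.32199431 -558.12762338  988.79339284] [-2.39218602 -0.00567627 -0.78105362] 388.2453109264307 388.2453109264307 324.812385079413 198.19392948712206
canister 0.81 [319. 250.  18.  35.] [[440.0, -107.0, 5.0], [457.0, -92.0, 85.0], [484.0, -61.0, 129.0]]
canister 0.77 [282. 263.  21.  36.] [[339.0, -60.0, 8.0], [356.0, -46.0, 82.0], [383.0, -17.0, 121.0]]
canister 0.57 [305. 284.  18.  35.] [[339.0, -148.0, 10.0], [355.0, -135.0, 85.0], [380.0, -107.0, 122.0]]
rack 0.97 [358. 186. 119. 141.] [[664.0, -228.0, 12.0], [693.0, -48.0, 179.0], [763.0, 256.0, 230.0]]

[... 1721 characters left out ...]
1.  21.] [[419.0, -256.0, 27.0], [445.0, -226.0, 71.0], [474.0, -199.0, 76.0]]
dining_car 0.81 [250. 239.  24.  24.] [[430.0, 203.0, 19.0], [465.0, 236.0, 48.0], [502.0, 274.0, 53.0]]
signal 0.66 [292. 240.  15.  15.] [[447.0, 82.0, 6.0], [459.0, 95.0, 12.0], [479.0, 114.0, 114.0]]
tunnel 0.64 [190. 229.  37.  33.] [[455.0, 366.0, 16.0], [502.0, 402.0, 87.0], [548.0, 450.0, 97.0]]
brush_end 0.72 [318. 187.  17.  25.] [[603.0, 6.0, 70.0], [624.0, 27.0, 105.0], [644.0, 51.0, 183.0]]
paddle_end 0.67 [264. 160.  12.  26.] [[639.0, 159.0, 177.0], [675.0, 168.0, 205.0], [707.0, 180.0, 211.0]]
paddle_end 0.47 [361. 188.  21.   8.] [[615.0, -144.0, 1.0], [618.0, -116.0, 97.0], [644.0, -91.0, 157.0]]
```

Run:
```python
import cv2,numpy as np
a=cv2.imread('pics/side0.png')[215:315,250:390];b=cv2.imread('pics/top0.png')[140:300,230:430]
a=cv2.resize(a,(560,400),interpolation=3);b=cv2.resize(b,(500,400),interpolation=3)
cv2.imwrite('pics/c0.png',cv2.resize(np.hstack([a,b]),(800,302)))
```

```text
(no output)
```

View pics/side0.png

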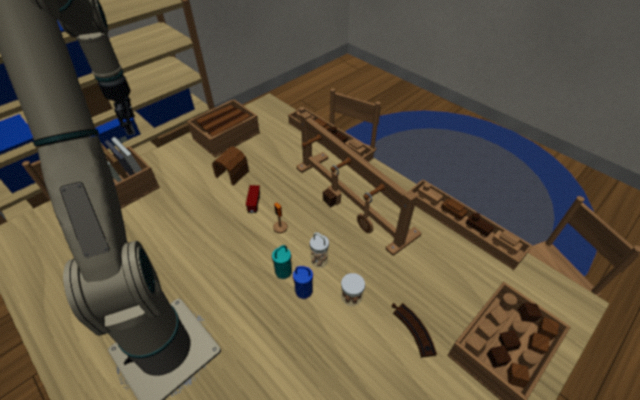

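View pics/c0.png

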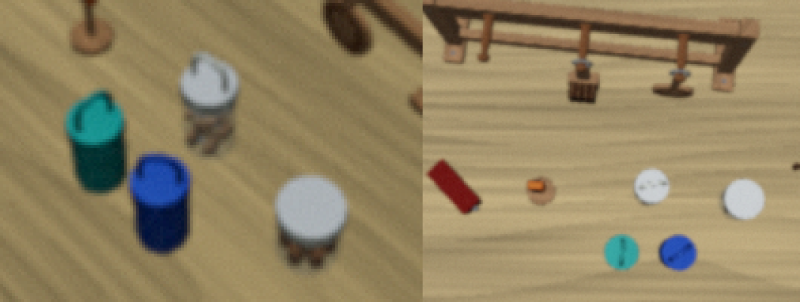

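The candidates in the side view are the clear jar with a loop at (319,250), the teal one at (282,263), the blue one at (305,284) and the flat-lidded tub at (355,290). I choose the clear one at (319,250). The free peg is the leftmost one, at top view (264,159). Next I fit precise poses.

Run:
```python
from h import *
C=[];P=[];RL=[]
for k in range(4):
  for n in ['side','top']:
    p=ctrl.get_image(n); w=cloud(p).reshape(-1,3); 
    near=np.hypot(w[:,0]-464,w[:,1]+82)<38
    C.append((n,w[near])); 
    f=(w[:,0]>600)&(w[:,0]<700)&(w[:,1]>120)&(w[:,1]<215)&(w[:,2]>175)&(w[:,2]<225)
    P.append((n,w[f]))
    RL.append((n,w[(w[:,0]>640)&(w[:,0]<770)&(abs(w[:,1]-20)<250)&(w[:,2]>222)&(w[:,2]<232)]))
for n in ['side','top']:
    c=np.vstack([x for m,x in C if m==n]); 
    lid=c[(c[:,2]>84)&(c[:,2]<106)]; lp=c[c[:,2]>107]
    (cc,r)=cv2.minEnclosingCircle(lid[:,:2].astype(np.float32)); 
    q=lp[:,:2]-lp[:,:2].mean(0); e,v=np.linalg.eigh(np.cov(q.T))
    print(n,'lid',np.histogram(c[:,2],np.arange(60,140,5))[0],np.median(lid,0),cc,r,'loop',lp.mean(0),lp[:,2].max(),v[:,1],np.degrees(np.arctan2(*v[::-1,1])),e**.5,len(lp))
    g=np.vstack([x for m,x in P if m==n])
    for x0 in range(610,700,8):
        s=g[(g[:,0]>=x0)&(g[:,0]<x0+8)]
        if len(s): print(x0,len(s),np.round(np.percentile(s,[5,50,95],axis=0)[:,1:],1).tolist(), round(s[:,0].min(),1))
    r=np.vstack([x for m,x in RL if m==n]); 
    l=cv2.fitLine(r[:,:2].astype(np.float32),cv2.DIST_HUBER,0,.01,.01).ravel(); print('rail',l,np.degrees(np.arctan2(l[1],l[0])),len(r),r[:,1].min(),r[:,1].max())
    for y0 in range(-200,250,50):
        s=r[abs(r[:,1]-y0)<20]; 
        if len(s): print(y0,np.percentile(s[:,0],[3,50,97]).round(1))
p=ctrl.get_image('top')
a=p['img'][100:290,230:380,::-1]
cv2.imwrite('pics/c1.png',cv2.resize(p['img'][140:190,230:340,::-1],(770,350),interpolation=3))
```

```text
side lid [ 64 116  27  41  77  76 235 628  25  18  15  20  21  38  54] [461.3055818  -84.37477103  96.14992639] (464.9389343261719, -80.39028930664062) 28.470502853393555 loop [465.34224057 -83.40284622 125.46526994] 137.35229326199317 [-0.17962739  0.98373472] 100.34805735433063 [ 1.62713008 13.01231262] 164
634 51 [[164.6, 195.2], [170.2, 202.3], [178.0, 208.1]] 636.5
642 34 [[162.4, 195.9], [166.8, 204.7], [175.8, 209.2]] 642.0
650 27 [[163.9, 198.1], [168.3, 201.6], [173.4, 204.7]] 650.5
658 42 [[163.2, 196.5], [167.6, 203.1], [175.2, 206.5]] 658.1
666 41 [[162.4, 197.8], [165.6, 202.4], [172.4, 207.4]] 666.5
674 39 [[161.7, 197.5], [164.6, 202.5], [170.3, 208.0]] 674.0
682 41 [[160.3, 196.1], [163.4, 203.3], [172.0, 206.3]] 682.0
690 39 [[159.7, 196.4], [164.2, 204.1], [169.2, 208.2]] 690.3
698 12 [[159.4, 196.1], [160.9, 201.2], [165.9, 209.5]] 698.1
rail [ 1.0594020e-01  9.9437249e-01  6.9762128e+02 -1.1581672e+00] 83.918655 3094 -229.36722944368057 268.88183438447436
-200 [665.3 674.  689.9]
-150 [673.3 682.5 693.8]
-100 [678.6 687.6 698.8]
-50 [684.3 692.8 705.1]
0 [689.3 69
[... 603 characters left out ...]
8 59 [[163.2, 199.2], [168.6, 204.3], [174.7, 208.0]] 658.1
666 56 [[163.3, 201.4], [168.5, 205.7], [174.7, 208.1]] 666.7
674 55 [[161.0, 198.5], [166.0, 205.0], [172.3, 208.5]] 674.1
682 55 [[161.1, 202.5], [166.3, 204.8], [172.4, 208.8]] 682.0
690 61 [[159.1, 199.2], [166.2, 205.5], [172.9, 208.9]] 690.0
698 12 [[160.2, 202.8], [165.3, 206.7], [169.7, 209.1]] 698.2
rail [1.0490946e-01 9.9448180e-01 7.0081750e+02 1.8180916e+01] 83.97804 4815 -227.75439605243062 268.7962142755239
-200 [665.5 678.3 689.5]
-150 [673.6 683.3 693.3]
-100 [679.4 688.3 698.8]
-50 [684.5 693.4 704.8]
0 [689.6 698.8 709.7]
50 [694.8 704.1 714.2]
100 [699.6 709.6 719.2]
150 [705.1 714.9 724.4]
200 [710.1 720.  729.9]
```

View pics/c1.png

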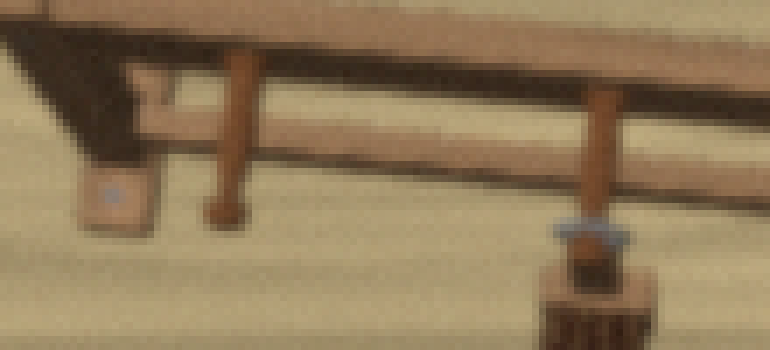

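```bash
cat >> h.py <<'E'
def tool(psi,th):
    c,s=np.cos(np.radians(psi)),np.sin(np.radians(psi)); C,S=np.cos(np.radians(th)),np.sin(np.radians(th))
    return np.array([[C*c,C*s,S],[s,-c,0],[S*c,S*s,-C]]).T
def jog(P,T,s=None,pr=True):
    s=s or ctrl.read_state(); A=rot(s['tool_rot'])
    d=A.T@(np.array(P)-s['eef_pos']); w=R.from_matrix(A.T@T).as_rotvec()
    if pr: print('mm',d.round(1),'deg',np.degrees(w).round(2),'| t',(d/300).round(4),'w',(w/(np.pi/2)).round(4))
    return d,w
def show():
    s=ctrl.read_state(); print({k:np.round(s[k],3).tolist() for k in ('clock','qpos','eef_pos','tool_rot','force','width','gripper_force')}); return s
E
python3 - <<'E'
from h import *
s=show()
for th in (40,):
    T=tool(9.5,th); g=np.array([465,-81,84.]); 
    print('pre',g-91*T[:,2]); jog([330,290,260],R.from_rotvec(0.5*R.from_matrix(T@rot(s['tool_rot']).T).as_rotvec()).as_matrix()@rot(s['tool_rot'])); jog(g-91*T[:,2],T)
E
```

```text
{'clock': 1.55, 'qpos': [-1.18, 0.628, 0.039, 1.517, -0.027, 0.996, -0.02], 'eef_pos': [286.709, 583.389, 231.325], 'tool_rot': [3.142, -0.0, 2.685], 'force': [0.618, -0.45, 0.294], 'width': 85.289, 'gripper_force': 0.0}
pre [407.30853305 -90.6542406  153.71004432]
mm [-168.3 -244.2  -28.7] deg [-24.91   8.01  68.44] | t [-0.5609 -0.814  -0.0957] w [-0.2768  0.089   0.7604]
mm [-405.6 -551.7   77.6] deg [-49.82  16.03 136.88] | t [-1.3519 -1.8391  0.2586] w [-0.5535  0.1781  1.5208]
```

Emit:
jog_arm(plan=[{"tx": -0.56, "ty": -0.815, "tz": -0.095, "wx": -0.277, "wy": 0.089, "wz": 0.76, "claw": 0}, {"tx": -0.56, "ty": -0.815, "tz": -0.095, "wx": -0.277, "wy": 0.089, "wz": 0.76, "claw": 0}, {"tx": -0.56, "ty": -0.815, "tz": -0.095, "wx": -0.277, "wy": 0.089, "wz": 0.76, "claw": 0}, {"tx": -0.56, "ty": -0.815, "tz": -0.095, "wx": -0.277, "wy": 0.089, "wz": 0.76, "claw": 0}, {"tx": -0.56, "ty": -0.815, "tz": -0.095, "wx": -0.277, "wy": 0.089, "wz": 0.76, "claw": 0}, {"tx": -0.56, "ty": -0.815, "tz": -0.095, "wx": -0.277, "wy": 0.089, "wz": 0.76, "claw": 0}, {"tx": -0.56, "ty": -0.815, "tz": -0.095, "wx": -0.277, "wy": 0.089, "wz": 0.76, "claw": 0}, {"tx": -0.56, "ty": -0.815, "tz": -0.095, "wx": -0.277, "wy": 0.089, "wz": 0.76, "claw": 0}, {"tx": -0.56, "ty": -0.815, "tz": -0.095, "wx": -0.277, "wy": 0.089, "wz": 0.76, "claw": 0}, {"tx": -0.56, "ty": -0.815, "tz": -0.095, "wx": -0.277, "wy": 0.089, "wz": 0.76, "claw": 0}, {"tx": -0.56, "ty": -0.815, "tz": -0.095, "wx": -0.277, "wy": 0.089, "wz": 0.76, "claw": 0}])

```text
clock: 2.65
eef_pos: [329.1, 290.2, 260.1]
tool_rot: [2.869, -0.338, 1.518]
force: [-1.2, 1.1, 0.1]
width: 85.4
gripper_force: 0.0
```

Run:
```python
from h import *
s=show()
T=tool(9.5,40); g=np.array([465,-81,84.]); jog([390,10,250],T);jog(g-91*T[:,2],T)
```

```text
{'clock': 2.65, 'qpos': [-1.376, 0.159, 0.705, 2.411, -0.716, 0.234, -0.13], 'eef_pos': [329.066, 290.174, 260.091], 'tool_rot': [2.869, -0.338, 1.518], 'force': [-1.171, 1.129, 0.11], 'width': 85.368, 'gripper_force': 0.0}
mm [-264.3   95.   -58.8] deg [-24.91   7.94  68.46] | t [-0.8808  0.3166 -0.196 ] w [-0.2767  0.0882  0.7606]
mm [-390.1  101.2    3. ] deg [-24.91   7.94  68.46] | t [-1.3005  0.3374  0.0098] w [-0.2767  0.0882  0.7606]
```

Run:
```python
from h import *
T=tool(9.5,40); g=np.array([465,-81,84.]); t=g+19*T[:,2]; print(t); jog([450,30,240],T); jog(t+[0,0,120],T)
```

```text
[477.04547112 -78.98427943  69.44515558]
mm [-245.7  147.1  -26.5] deg [-24.91   7.94  68.46] | t [-0.8191  0.4903 -0.0884] w [-0.2767  0.0882  0.7606]
mm [-363.8  175.4   -6.1] deg [-24.91   7.94  68.46] | t [-1.2127  0.5847 -0.0202] w [-0.2767  0.0882  0.7606]
```

Emit:
jog_arm(plan=[{"tx": -0.82, "ty": 0.49, "tz": -0.09, "wx": -0.277, "wy": 0.088, "wz": 0.76, "claw": 0}, {"tx": -0.82, "ty": 0.49, "tz": -0.09, "wx": -0.277, "wy": 0.088, "wz": 0.76, "claw": 0}, {"tx": -0.82, "ty": 0.49, "tz": -0.09, "wx": -0.277, "wy": 0.088, "wz": 0.76, "claw": 0}, {"tx": -0.82, "ty": 0.49, "tz": -0.09, "wx": -0.277, "wy": 0.088, "wz": 0.76, "claw": 0}, {"tx": -0.82, "ty": 0.49, "tz": -0.09, "wx": -0.277, "wy": 0.088, "wz": 0.76, "claw": 0}, {"tx": -0.82, "ty": 0.49, "tz": -0.09, "wx": -0.277, "wy": 0.088, "wz": 0.76, "claw": 0}, {"tx": -0.82, "ty": 0.49, "tz": -0.09, "wx": -0.277, "wy": 0.088, "wz": 0.76, "claw": 0}, {"tx": -0.82, "ty": 0.49, "tz": -0.09, "wx": -0.277, "wy": 0.088, "wz": 0.76, "claw": 0}, {"tx": -0.82, "ty": 0.49, "tz": -0.09, "wx": -0.277, "wy": 0.088, "wz": 0.76, "claw": 0}, {"tx": -0.82, "ty": 0.49, "tz": -0.09, "wx": -0.277, "wy": 0.088, "wz": 0.76, "claw": 0}, {"tx": -0.82, "ty": 0.49, "tz": -0.09, "wx": -0.277, "wy": 0.088, "wz": 0.76, "claw": 0}, {"tx": -0.82, "ty": 0.49, "tz": -0.09, "wx": -0.277, "wy": 0.088, "wz": 0.76, "claw": 0}])

```text
clock: 3.85
eef_pos: [424.7, 23.8, 284.4]
tool_rot: [3.045, -0.537, 0.527]
force: [-0.2, 0.2, -0.3]
width: 84.9
gripper_force: 0.0
```

Run:
```python
from h import *
s=show()
T=tool(9.5,40); g=np.array([465,-81,84.]); t=g+19*T[:,2]; jog([450,30,240],T); jog(t+[0,0,120],T); A=rot(s['tool_rot']); print(A.round(3))
```

```text
{'clock': 3.85, 'qpos': [-0.177, 0.056, 0.225, 2.466, -1.099, 0.234, 0.007], 'eef_pos': [424.737, 23.849, 284.441], 'tool_rot': [3.045, -0.537, 0.527], 'force': [-0.229, 0.161, -0.265], 'width': 84.93, 'gripper_force': 0.0}
mm [-1.3  2.4 51.4] deg [-6.49  8.27 17.28] | t [-0.0044  0.0081  0.1714] w [-0.0722  0.0919  0.1921]
mm [-54.2 107.1  89.1] deg [-6.49  8.27 17.28] | t [-0.1807  0.3569  0.2969] w [-0.0722  0.0919  0.1921]
[[ 0.743  0.458  0.489]
 [ 0.432 -0.885  0.173]
 [ 0.512  0.083 -0.855]]
```

```bash
cat > k.py <<'E'
import numpy as np, itertools
from scipy.spatial.transform import Rotation as R
from scipy.optimize import least_squares
ry=lambda a:R.from_euler('y',a).as_matrix(); rz=lambda a:R.from_euler('z',a).as_matrix()
D=[([-1.18,.628,.039,1.517,-.027,.996,-.02],[286.709,583.389,231.325],[3.142,0,2.685]),
([-1.376,.159,.705,2.411,-.716,.234,-.13],[329.066,290.174,260.091],[2.869,-.338,1.518]),
([-.177,.056,.225,2.466,-1.099,.234,.007],[424.737,23.849,284.441],[3.045,-.537,.527])]
def fk(q,x,s):
    h,l1,a,l2,b,c,d,o=x
    A=rz(s[0]*q[0]); p=np.array([0,0,h])
    A=A@ry(q[1])@rz(s[1]*q[2]); p=p+A@[a,0,l1]
    A=A@ry(q[3])@rz(s[2]*q[4]); p=p+A@[b,0,l2]
    A=A@ry(q[5]); p=p+A@[c,0,0]
    A=A@rz(s[3]*q[6]+o); return p+A@[0,0,d],A
def res(x,s,D=D):
    r=[]
    for q,P,E in D:
        p,A=fk(q,x,s); r+=list((p-P)/1.)+list(300*(A-R.from_euler('xyz',E).as_matrix()).ravel())
    return r
if __name__=='__main__':
    out=[]
    for s in itertools.product((1,-1),repeat=4):
        for o in (0,1.57,3.14,-1.57):
            f=least_squares(res,[350,400,0,400,0,0,250,o],args=(s,)); out.append((f.cost,s,f.x.round(3).tolist()))
    out.sort(key=lambda t:t[0]); print(*out[:3],sep='\n')
E
python3 k.py
```

```text
(np.float64(251.94125470317184), (-1, -1, -1, -1), [365.918, 247.424, 219.429, 443.192, 41.318, 22.68, -69.267, 1.571])
(np.float64(251.94125470326102), (-1, -1, -1, -1), [365.918, 247.424, 219.428, 443.192, 41.318, 22.68, -69.267, 1.571])
(np.float64(251.94125470341856), (-1, -1, -1, -1), [365.918, 247.424, 219.428, 443.192, 41.318, 22.68, -69.267, 1.571])
```

Emit:
jog_arm(plan=[{"tx": 0.3, "ty": 0.1, "tz": 0.0, "wx": 0.1, "wy": 0.15, "wz": -0.1, "claw": 0}, {"tx": 0.3, "ty": 0.1, "tz": 0.0, "wx": 0.1, "wy": 0.15, "wz": -0.1, "claw": 0}, {"tx": 0.3, "ty": 0.1, "tz": 0.0, "wx": 0.1, "wy": 0.15, "wz": -0.1, "claw": 0}])

```text
clock: 4.15
eef_pos: [448.7, 38.9, 287.5]
tool_rot: [3.054, -0.564, 0.621]
force: [0.8, -0.8, 0.1]
width: 85.4
gripper_force: 0.0
```

```bash
python3 -c "
from h import *
show()"
```

```text
{'clock': 4.15, 'qpos': [0.343, 0.113, -0.313, 2.406, -1.099, 0.255, 0.092], 'eef_pos': [448.744, 38.931, 287.538], 'tool_rot': [3.054, -0.564, 0.621], 'force': [0.777, -0.809, 0.065], 'width': 85.436, 'gripper_force': 0.0}
```

Emit:
jog_arm(plan=[{"tx": 0.2, "ty": 0.2, "tz": 0.1, "wx": -0.1, "wy": 0.0, "wz": 0.25, "claw": 0}, {"tx": 0.2, "ty": 0.2, "tz": 0.1, "wx": -0.1, "wy": 0.0, "wz": 0.25, "claw": 0}, {"tx": 0.2, "ty": 0.2, "tz": 0.1, "wx": -0.1, "wy": 0.0, "wz": 0.25, "claw": 0}])

```text
clock: 4.45
eef_pos: [526.1, 18.1, 295.9]
tool_rot: [3.122, -0.575, 0.305]
force: [-0.3, -0.4, -0.6]
width: 85.7
gripper_force: 0.0
```

```bash
python3 -c "
from h import *
show()"
```

```text
{'clock': 4.45, 'qpos': [-0.188, 0.187, 0.239, 2.279, -1.039, 0.241, -0.271], 'eef_pos': [526.101, 18.144, 295.87], 'tool_rot': [3.122, -0.575, 0.305], 'force': [-0.321, -0.431, -0.59], 'width': 85.73, 'gripper_force': 0.0}
```

```bash
cat > k.py <<'E'
import numpy as np
from scipy.spatial.transform import Rotation as R
from scipy.optimize import least_squares
ry=lambda a:R.from_euler('y',a).as_matrix(); rz=lambda a:R.from_euler('z',a).as_matrix()
D=[([-1.18,.628,.039,1.517,-.027,.996,-.02],[286.709,583.389,231.325],[3.142,0,2.685]),
([-1.376,.159,.705,2.411,-.716,.234,-.13],[329.066,290.174,260.091],[2.869,-.338,1.518]),
([-.177,.056,.225,2.466,-1.099,.234,.007],[424.737,23.849,284.441],[3.045,-.537,.527]),
([0.343,0.113,-0.313,2.406,-1.099,0.255,0.092],[448.744,38.931,287.538],[3.054,-0.564,0.621]),
([-0.188,0.187,0.239,2.279,-1.039,0.241,-0.271],[526.101,18.144,295.87],[3.122,-0.575,0.305])]
def fk(q,x):
    o,O=x[:3],x[3:]
    A=rz(-q[0]); A1=A
    A=A@ry(q[1])@rz(-q[2]); A2=A
    A=A@ry(q[3])@rz(-q[4]); A3=A
    A=A@ry(q[5]);A4=A
    A=A@rz(-q[6]+np.pi/2)
    return np.array([0,0,x[0]])+A1@[x[1],0,0]+A2@[x[2],x[3],x[4]]+A3@[x[5],x[6],x[7]]+A4@[x[8],x[9],x[10]],A
def lin():  # position is linear in x; ridge for weakly seen ones
    M=[];b=[]
    for q,P,E in D:
        c=np.array([fk(q,e)[0] for e in np.eye(11)]).T; M.append(c); b.append(P)
    M=np.vstack(M); b=np.hstack(b); x0=np.array([350,0,0,0,400,0,0,400,0,0,250.])
    w=np.diag([.003,.05,.05,.3,.003,.05,.3,.003,.05,.3,.003])
    x=np.linalg.lstsq(np.vstack([M,w]),np.hstack([b,w@x0]),rcond=None)[0]
    return x,(M@x-b)
X,r=lin()
if __name__=='__main__':
    print(X.round(1),r.round(1))
    for q,P,E in D: print((R.from_matrix(fk(q,X)[1]).inv()*R.from_euler('xyz',E)).as_rotvec().round(3))
E
python3 k.py
```

```text
[326.3   1.6   7.7 -12.4 569.8 -15.6  -7.2 357.3   1.6  -7.2 371. ] [-1.4  0.6  0.  -0.7 -2.2  3.5 -2.1  1.  -0.4  4.1 -0.5 -1.8 -0.   0.7
 -1.4]
[ 0.002  0.    -0.   ]
[-0.001 -0.     0.   ]
[ 0.    -0.001  0.   ]
[-0.  0.  0.]
[ 0.     0.    -0.001]
```

```bash
cat >> k.py <<'E'
lo=np.array([-3.06,-.37,-1.25,.18,-1.1,.23,-2.94]);hi=np.array([3.06,2.12,1.32,2.47,4.24,1.98,2.94])
def ik(P,T,n=60,seed=0):
    rg=np.random.default_rng(seed); S=[]
    f=lambda q:np.r_[(fk(q,X)[0]-P)/1,300*R.from_matrix(T.T@fk(q,X)[1]).as_rotvec(),0.02*(q-(lo+hi)/2)/(hi-lo)]
    for _ in range(n):
        s=least_squares(f,rg.uniform(lo,hi),bounds=(lo,hi),max_nfev=60)
        if 2*s.cost<4: S.append(s.x.round(2))
    return np.unique(np.array(S).round(1),axis=0) if S else []
E
python3 - <<'E'
from h import *; from k import *
for th in (20,30,40,50):
  for psi in (9.5,189.5):
    T=tool(psi,th) if psi<90 else tool(9.5,th)@np.diag([-1,-1,1]); g=np.array([465,-81,84.]); z=T[:,2]
    for nm,P in (('grasp',g+19*z),('up',g+19*z+[0,0,120])):
        S=ik(P,T,40); print(th,psi,nm,len(S)); print(np.array(S)[:5] if len(S) else '')
E
```

```text
20 9.5 grasp 11
[[-0.1  0.7  0.6  2.4  4.2  0.6  0.9]
 [ 0.   0.7  0.3  2.4  4.   0.4  1.1]
 [ 0.   0.7  0.3  2.4  4.1  0.4  1. ]
 [ 0.2  0.7  0.1  2.4  3.8  0.3  1.3]
 [ 0.2  0.7  0.1  2.4  3.8  0.3  1.4]]
20 9.5 up 7
[[ 0.   0.4  0.2  2.3 -1.   0.2 -0.2]
 [-0.   0.4  0.3  2.3 -1.1  0.3 -0.1]
 [ 0.8  0.4 -0.8  2.4  1.2  0.2 -2.5]
 [ 0.8  0.4 -0.8  2.4  1.2  0.2 -2.4]
 [ 1.   0.5 -1.1  2.4  1.3  0.4 -2.6]]
20 189.5 grasp 11
[[-0.1  0.7  0.5  2.4  4.2  0.6 -2.2]
 [ 0.1  0.7  0.3  2.4  4.   0.4 -2.1]
 [ 0.5  0.7 -0.3  2.4  3.   0.3 -1. ]
 [ 0.6  0.7 -0.6  2.5  2.5  0.4 -0.5]
 [ 0.6  0.7 -0.5  2.5  2.5  0.4 -0.5]]
20 189.5 up 7
[[ 0.1  0.4  0.2  2.3 -1.   0.2  2.9]
 [ 0.8  0.5 -0.8  2.4  1.2  0.2  0.7]
 [ 0.9  0.5 -1.   2.4  1.3  0.3  0.6]
 [ 0.9  0.5 -0.9  2.4  1.3  0.3  0.6]
 [ 1.   0.5 -1.   2.4  1.3  0.4  0.6]]
30 9.5 grasp 0

30 9.5 up 4
[[ 0.2  0.4  0.2  2.4  4.2  0.3  0.9]
 [ 0.3  0.4  0.   2.4  4.2  0.3  1. ]
 [ 0.4  0.4 -0.1  2.4  4.   0.2  1.1]
 [ 0.4  0.4 -0.1  2.4  4.1  0.2  1.1]]
30 189.5 grasp 0

30 189.5 up 3
[[ 0.2  0.4  0.2  2.4  4.2  0.3 -2.2]
 [ 0.3  0.4 -0.   2.4  4.1  0.3 -2.1]
 [ 0.4  0.4 -0.1  2.4  4.   0.2 -2. ]]
40 9.5 grasp 0

40 9.5 up 0

40 189.5 grasp 0

40 189.5 up 0

50 9.5 grasp 0

50 9.5 up 0

50 189.5 grasp 0

50 189.5 up 0
```

Run:
```python
from h import *; from k import *
F=np.diag([-1,-1,1]); g=np.array([465,-81,86.]); n=np.array([651.7,169.7,200-40.])
def t(nm,P,T,k=40):
    S=ik(P,T,k); print(nm,len(S)); 
    if len(S): print(S[np.argsort([abs(s-(lo+hi)/2)@(1/(hi-lo)) for s in S])[:4]])
for th in (20,25):
    T=tool(9.5,th)
    t(('near',th),g+15*T[:,2],T)
T=tool(9.5,-35); t('far-35',g+19*T[:,2],T); t('far-35 F',g+19*T[:,2],T@F)
T=tool(-6,35); t('hang35',n+19*T[:,2],T); t('hang35F',n+19*T[:,2],T@F)
```

```text
('near', 20) 11
[[ 0.   0.7  0.3  2.4  4.1  0.4  1. ]
 [-0.   0.7  0.4  2.4  4.2  0.5  1. ]
 [-0.1  0.7  0.5  2.4  4.2  0.5  0.9]
 [ 0.2  0.6  0.1  2.4  3.8  0.3  1.3]]
('near', 25) 0
far-35 16
[[ 0.   0.9  0.   1.6  0.1  1.2 -1.4]
 [ 0.1  0.9 -0.1  1.6  0.2  1.2 -1.5]
 [-0.1  0.9  0.2  1.6 -0.   1.2 -1.3]
 [ 0.2  0.9 -0.2  1.7  0.3  1.2 -1.6]]
far-35 F 19
[[ 0.1  0.9 -0.   1.6  0.2  1.2  1.7]
 [ 0.1  0.9 -0.1  1.6  0.2  1.2  1.6]
 [-0.   0.9  0.1  1.6  0.   1.2  1.8]
 [ 0.2  0.9 -0.2  1.7  0.3  1.2  1.5]]
hang35 11
[[ 0.2  0.9 -1.   2.1  1.8  1.   2.6]
 [ 0.2  0.8 -1.   2.1  1.8  1.   2.6]
 [ 0.2  1.  -1.1  2.1  1.8  1.1  2.6]
 [ 0.1  0.8 -0.9  2.1  1.8  0.9  2.6]]
hang35F 12
[[ 0.2  0.8 -0.9  2.1  1.8  1.  -0.6]
 [ 0.2  0.9 -1.   2.1  1.8  1.  -0.5]
 [ 0.   0.8 -0.7  2.1  1.9  0.8 -0.6]
 [ 0.   0.7 -0.6  2.1  1.9  0.7 -0.6]]
```

```bash
cat >> k.py <<'E'
def step(q,P,T):
    f=lambda v:np.r_[(fk(v,X)[0]-P),300*R.from_matrix(T.T@fk(v,X)[1]).as_rotvec(),3*(v-q)]
    s=least_squares(f,np.clip(q,lo+1e-4,hi-1e-4),bounds=(lo,hi)); return s.x,np.linalg.norm(s.fun[:3]),np.degrees(np.linalg.norm(s.fun[3:6])/300)
def path(q,P0,T0,P1,T1,n=15,via=None):
    rv=R.from_matrix(T0.T@T1).as_rotvec() if via is None else via; e=[]
    for i in range(1,n+1):
        a=i/n; q,x,y=step(q,P0+(P1-P0)*a,T0@R.from_rotvec(rv*a).as_matrix()); e.append(max(x,3*y))
    return q,max(e),e[-1]
E
python3 - <<'E'
from h import *; from k import *
F=np.diag([-1,-1,1]); g=np.array([465,-81,86.]); n=np.array([651.7,169.7,200-40.])
s=ctrl.read_state(); q0=s['qpos']; P0=s['eef_pos']; T0=rot(s['tool_rot'])
for lean in (20,30,40):
  for fl,nm in ((np.eye(3),'A'),(F,'B')):
    G=tool(9.5,-lean)@fl; pg=g+19*G[:,2]+[0,0,150]
    a,e1,e1b=path(q0,P0,T0,pg,G,25); b,e2,e2b=path(a,pg,G,pg-[0,0,150],G,6); c,_,e3=path(b,pg,G,pg,G,6)
    H=tool(-6,lean)@F@fl; ph=n+19*H[:,2]-40*np.array([.994,-.105,0])+[0,0,10]
    # carry by pure world yaw +/-: canister stays upright
    for sg in (164.5,-195.5):
        U=R.from_euler('z',sg,degrees=True)
        ax=R.from_matrix(G).inv().apply([0,0,np.radians(sg)])
        # target: rotating G by yaw sg
        Hh=R.from_rotvec([0,0,np.radians(sg)]).as_matrix()@G
        ph=n+19*Hh[:,2]-40*np.array([.994,-.105,0])+[0,0,10]
        d,e4,e4b=path(b,pg,G,ph,Hh,25,via=ax)
        d,e5,e5b=path(d,ph,Hh,ph+40*np.array([.994,-.105,-.2]),Hh,5)
        print(lean,nm,sg,np.round([e1b,e2b,e4,e4b,e5b],1),a.round(2),b.round(2),d.round(2))
E
```

```text
20 A 164.5 [0. 0. 0. 0. 0.] [-0.34  0.68  0.68  1.74 -0.28  1.19 -0.96] [-0.27  0.88  0.57  1.86 -0.41  0.89 -0.89] [-0.33  0.64 -0.05  1.91  0.61  0.33  0.55]
20 A -195.5 [  0.    0.  135.7 135.7 135.8] [-0.34  0.68  0.68  1.74 -0.28  1.19 -0.96] [-0.27  0.88  0.57  1.86 -0.41  0.89 -0.89] [ 0.44  0.77 -0.48  1.99 -1.1   0.23 -2.94]
20 B 164.5 [0.  0.  1.7 1.7 8.2] [ 0.15  0.57 -0.14  1.76  0.15  1.16  1.67] [ 0.13  0.78 -0.11  1.88  0.2   0.83  1.62] [ 0.29  0.99 -1.25  1.96  1.53  1.14  2.94]
20 B -195.5 [0. 0. 0. 0. 0.] [ 0.15  0.57 -0.14  1.76  0.15  1.16  1.67] [ 0.13  0.78 -0.11  1.88  0.2   0.83  1.62] [-0.84  0.81  0.81  1.85 -0.97  0.51 -1.16]
30 A 164.5 [0.  0.  0.1 0.  0. ] [-0.32  0.78  0.67  1.61 -0.23  1.37 -1.  ] [-0.28  0.97  0.59  1.71 -0.33  1.1  -0.97] [-0.37  0.63  0.    2.06  1.66  0.23 -0.51]
30 A -195.5 [  0.    0.  133.2 133.2 132.4] [-0.32  0.78  0.67  1.61 -0.23  1.37 -1.  ] [-0.28  0.97  0.59  1.71 -0.33  1.1  -0.97] [ 0.47  0.77 -0.53  1.96 -1.1   0.23 -2.94]
30 B 164.5 [0. 0. 0. 0. 0.] [ 0.14  0.68 -0.17  1.63  0.18  1.37  1.63] [ 0.13  0.87 -0.15  1.73 
[... 205 characters left out ...]
.69  1.96 -1.1   0.23 -1.04]
40 A 164.5 [0.  0.  0.1 0.  0. ] [-0.3   0.88  0.65  1.49 -0.18  1.55 -1.02] [-0.27  1.07  0.59  1.56 -0.27  1.31 -1.02] [-0.5   0.66  0.14  2.16  2.45  0.38 -1.36]
40 A -195.5 [  0.    0.  134.4 134.4 132.8] [-0.3   0.88  0.65  1.49 -0.18  1.55 -1.02] [-0.27  1.07  0.59  1.56 -0.27  1.31 -1.02] [ 0.5   0.77 -0.57  1.94 -1.1   0.23 -2.94]
40 B 164.5 [0. 0. 0. 0. 0.] [ 0.14  0.79 -0.22  1.5   0.22  1.57  1.59] [ 0.14  0.97 -0.2   1.58  0.26  1.31  1.54] [-0.05  0.74 -0.57  2.18  2.06  0.78  2.28]
40 B -195.5 [ 0.   0.  39.6 28.7 27. ] [ 0.14  0.79 -0.22  1.5   0.22  1.57  1.59] [ 0.14  0.97 -0.2   1.58  0.26  1.31  1.54] [-0.98  0.82  0.84  1.94 -1.1   0.23 -1.13]
```

Run:
```python
from h import *; from k import *
s=show(); G=tool(9.5,-35); g=np.array([465,-81,87.]); pg=g+19*G[:,2]+[0,0,130]; print(pg)
jog(pg,G); print(path(s['qpos'],s['eef_pos'],rot(s['tool_rot']),pg,G,12))
```

```text
{'clock': 4.45, 'qpos': [-0.188, 0.187, 0.239, 2.279, -1.039, 0.241, -0.271], 'eef_pos': [526.101, 18.144, 295.87], 'tool_rot': [3.122, -0.575, 0.305], 'force': [-0.321, -0.431, -0.59], 'width': 85.73, 'gripper_force': 0.0}
[454.25150657 -82.79868093 201.43611116]
mm [-134.3   74.2   26.9] deg [  1.13 -67.9    7.81] | t [-0.4477  0.2473  0.0898] w [ 0.0125 -0.7545  0.0868]
(array([-0.30800211,  0.85718616,  0.66168716,  1.56564214, -0.22022989,
        1.42986956, -1.00053325]), np.float64(0.04461738375575738), np.float64(0.003922835774003666))
```

Emit:
jog_arm(plan=[{"tx": -0.448, "ty": 0.247, "tz": 0.09, "wx": 0.0125, "wy": -0.754, "wz": 0.087, "claw": 0}, {"tx": -0.448, "ty": 0.247, "tz": 0.09, "wx": 0.0125, "wy": -0.754, "wz": 0.087, "claw": 0}, {"tx": -0.448, "ty": 0.247, "tz": 0.09, "wx": 0.0125, "wy": -0.754, "wz": 0.087, "claw": 0}, {"tx": -0.448, "ty": 0.247, "tz": 0.09, "wx": 0.0125, "wy": -0.754, "wz": 0.087, "claw": 0}, {"tx": -0.448, "ty": 0.247, "tz": 0.09, "wx": 0.0125, "wy": -0.754, "wz": 0.087, "claw": 0}, {"tx": -0.448, "ty": 0.247, "tz": 0.09, "wx": 0.0125, "wy": -0.754, "wz": 0.087, "claw": 0}, {"tx": -0.448, "ty": 0.247, "tz": 0.09, "wx": 0.0125, "wy": -0.754, "wz": 0.087, "claw": 0}, {"tx": -0.448, "ty": 0.247, "tz": 0.09, "wx": 0.0125, "wy": -0.754, "wz": 0.087, "claw": 0}, {"tx": -0.448, "ty": 0.247, "tz": 0.09, "wx": 0.0125, "wy": -0.754, "wz": 0.087, "claw": 0}, {"tx": -0.448, "ty": 0.247, "tz": 0.09, "wx": 0.0125, "wy": -0.754, "wz": 0.087, "claw": 0}])

```text
clock: 5.45
eef_pos: [453.7, -78.4, 198.9]
tool_rot: [3.141, 0.614, 0.18]
force: [-0.4, -0.8, -1.1]
width: 85.5
gripper_force: 0.0
```

Run:
```python
from h import *
s=show(); G=tool(9.5,-35); g=np.array([465,-81,87.]); pg=g+19*G[:,2]; 
jog(pg+[0,0,130],G);jog(pg,G)
for n in ('side','top'):
    p=ctrl.get_image(n); u=proj(p,[465,-81,150]).astype(int); x,y=u; i=p['img'][max(y-60,0):y+60,x-80:x+80,::-1]; cv2.imwrite(f'pics/{n}1.png',cv2.resize(i,(480,360),interpolation=3))
a=[cv2.imread(f'pics/{n}1.png') for n in ('side','top')]; cv2.imwrite('pics/g1.png',cv2.resize(np.hstack(a),(800,300)))
```

```text
{'clock': 5.45, 'qpos': [-0.361, 0.849, 0.699, 1.607, -0.238, 1.419, -0.985], 'eef_pos': [453.74, -78.447, 198.858], 'tool_rot': [3.141, 0.614, 0.18], 'force': [-0.393, -0.833, -1.132], 'width': 85.528, 'gripper_force': 0.0}
mm [-1.7  4.4 -1.9] deg [0.48 0.21 0.64] | t [-0.0057  0.0146 -0.0065] w [0.0054 0.0023 0.0071]
mm [ 73.2   4.3 104.3] deg [0.48 0.21 0.64] | t [0.2441 0.0144 0.3476] w [0.0054 0.0023 0.0071]
```

View pics/g1.png

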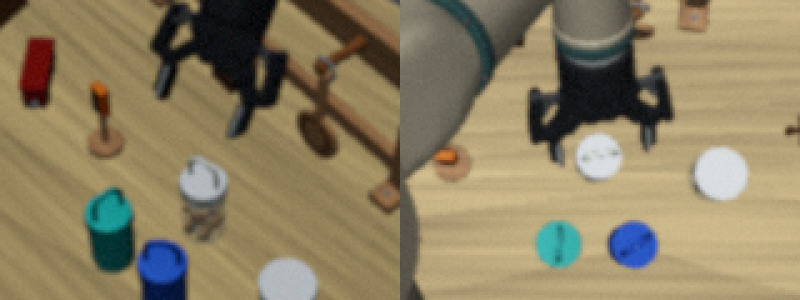

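The picture shows the open gripper leaning in from the rack side above the white-lidded clear canister, with the lid at about (598,157) in the right half between the fingers. Next comes the descent.

Run:
```python
from h import *
s=show(); G=tool(9.5,-35); g=np.array([465,-81,87.]); pg=g+19*G[:,2]; 
jog(pg,G)
```

```text
{'clock': 5.55, 'qpos': [-0.361, 0.844, 0.701, 1.611, -0.238, 1.418, -0.985], 'eef_pos': [452.762, -79.202, 200.726], 'tool_rot': [3.141, 0.612, 0.177], 'force': [-0.149, -0.842, 0.385], 'width': 85.572, 'gripper_force': 0.0}
mm [ 74.9   3.7 105.4] deg [0.4  0.04 0.52] | t [0.2497 0.0125 0.3513] w [0.0044 0.0004 0.0058]
```

Emit:
jog_arm(plan=[{"tx": 0.08, "ty": 0.012, "tz": 0.11, "wx": 0.004, "wz": 0.006, "claw": 0}, {"tx": 0.16, "ty": 0.012, "tz": 0.22, "wx": 0.004, "wz": 0.006, "claw": 0}, {"tx": 0.21, "ty": 0.012, "tz": 0.29, "wx": 0.004, "wz": 0.006, "claw": 0}, {"tx": 0.24, "ty": 0.012, "tz": 0.335, "wx": 0.004, "wz": 0.006, "claw": 0}, {"tx": 0.25, "ty": 0.0125, "tz": 0.351, "wx": 0.004, "wz": 0.006, "claw": 0}, {"tx": 0.25, "ty": 0.0125, "tz": 0.351, "wx": 0.004, "wz": 0.006, "claw": 0}, {"tx": 0.25, "ty": 0.0125, "tz": 0.351, "wx": 0.004, "wz": 0.006, "claw": 0}])

```text
invalid input at $.plan[0]: expected keys tx, ty, tz, wx, wy, wz, claw
```

Run:
```python
from h import *
s=show(); G=tool(9.5,-35); g=np.array([465,-81,87.]); pg=g+19*G[:,2]; 
jog(pg,G)
```

```text
{'clock': 5.55, 'qpos': [-0.361, 0.844, 0.701, 1.611, -0.238, 1.418, -0.985], 'eef_pos': [452.762, -79.202, 200.726], 'tool_rot': [3.141, 0.612, 0.177], 'force': [-0.149, -0.842, 0.385], 'width': 85.572, 'gripper_force': 0.0}
mm [ 74.9   3.7 105.4] deg [0.4  0.04 0.52] | t [0.2497 0.0125 0.3513] w [0.0044 0.0004 0.0058]
```

Emit:
jog_arm(plan=[{"tx": 0.08, "ty": 0.012, "tz": 0.11, "wx": 0.004, "wy": 0, "wz": 0.006, "claw": 0}, {"tx": 0.16, "ty": 0.012, "tz": 0.22, "wx": 0.004, "wy": 0, "wz": 0.006, "claw": 0}, {"tx": 0.21, "ty": 0.012, "tz": 0.29, "wx": 0.004, "wy": 0, "wz": 0.006, "claw": 0}, {"tx": 0.24, "ty": 0.012, "tz": 0.335, "wx": 0.004, "wy": 0, "wz": 0.006, "claw": 0}, {"tx": 0.25, "ty": 0.0125, "tz": 0.351, "wx": 0.004, "wy": 0, "wz": 0.006, "claw": 0}, {"tx": 0.25, "ty": 0.0125, "tz": 0.351, "wx": 0.004, "wy": 0, "wz": 0.006, "claw": 0}, {"tx": 0.25, "ty": 0.0125, "tz": 0.351, "wx": 0.004, "wy": 0, "wz": 0.006, "claw": 0}])

```text
clock: 6.25
eef_pos: [455.2, -82.8, 72.7]
tool_rot: [3.14, 0.61, 0.165]
force: [-0.4, -0.7, -0.5]
width: 85.3
gripper_force: 0.0
```

Run:
```python
from h import *
s=show(); G=tool(9.5,-35); g=np.array([465,-81,87.]); pg=g+19*G[:,2]; 
jog(pg,G)
for n in ('side','top'):
    p=ctrl.get_image(n); u=proj(p,[465,-81,100]).astype(int); x,y=u; i=p['img'][max(y-38,0):y+37,x-50:x+50,::-1]; cv2.imwrite(f'pics/{n}1.png',cv2.resize(i,(400,300),interpolation=3))
a=[cv2.imread(f'pics/{n}1.png') for n in ('side','top')]; cv2.imwrite('pics/g2.png',np.hstack(a))
```

```text
{'clock': 6.25, 'qpos': [-0.316, 1.018, 0.631, 1.653, -0.331, 1.216, -0.972], 'eef_pos': [455.246, -82.839, 72.728], 'tool_rot': [3.14, 0.61, 0.165], 'force': [-0.432, -0.715, -0.544], 'width': 85.338, 'gripper_force': 0.0}
mm [-0.1 -0.2  1.6] deg [ 0.07 -0.05 -0.03] | t [-0.0002 -0.0007  0.0054] w [ 0.0008 -0.0006 -0.0003]
```

View pics/g2.png

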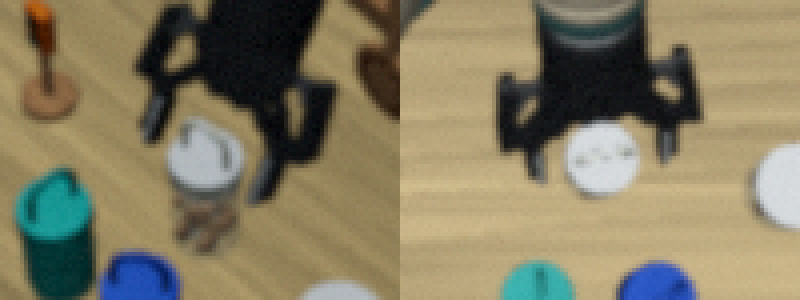

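The fingers straddle the white lid at about (602,158) in the right half, with the loop between them. Closing now.

Emit:
jog_arm(plan=[{"tx": 0, "ty": 0, "tz": 0.01, "wx": 0, "wy": 0, "wz": 0, "claw": 0}, {"tx": 0, "ty": 0, "tz": 0.01, "wx": 0, "wy": 0, "wz": 0, "claw": 0.3}, {"tx": 0, "ty": 0, "tz": 0.01, "wx": 0, "wy": 0, "wz": 0, "claw": 1}, {"tx": 0, "ty": 0, "tz": 0.01, "wx": 0, "wy": 0, "wz": 0, "claw": 1}, {"tx": 0, "ty": 0, "tz": 0.01, "wx": 0, "wy": 0, "wz": 0, "claw": 1}, {"tx": 0, "ty": 0, "tz": 0.01, "wx": 0, "wy": 0, "wz": 0, "claw": 1}, {"tx": 0, "ty": 0, "tz": 0.01, "wx": 0, "wy": 0, "wz": 0, "claw": 1}, {"tx": 0, "ty": 0, "tz": 0.01, "wx": 0, "wy": 0, "wz": 0, "claw": 1}])

```text
clock: 7.15
eef_pos: [453.0, -83.0, 69.3]
tool_rot: [3.14, 0.612, 0.166]
force: [1.0, -0.5, 4.6]
width: 52.5
gripper_force: 62.4
```

Run:
```python
from h import *
s=show(); A=rot(s['tool_rot']); print('grasp pt',s['eef_pos']-19*A[:,2],'up 130:',A.T@[0,0,130]/300)
```

```text
{'clock': 7.15, 'qpos': [-0.315, 1.023, 0.629, 1.659, -0.332, 1.208, -0.971], 'eef_pos': [452.963, -83.049, 69.317], 'tool_rot': [3.14, 0.612, 0.166], 'force': [1.042, -0.537, 4.6], 'width': 52.511, 'gripper_force': 62.407}
grasp pt [463.72531777 -81.22711286  84.8687436 ] up 130: [-0.24893998  0.00041713 -0.35469211]
```

Emit:
jog_arm(plan=[{"tx": -0.02, "ty": 0, "tz": -0.028, "wx": 0, "wy": 0, "wz": 0, "claw": 1}, {"tx": -0.08, "ty": 0, "tz": -0.114, "wx": 0, "wy": 0, "wz": 0, "claw": 1}, {"tx": -0.16, "ty": 0, "tz": -0.228, "wx": 0, "wy": 0, "wz": 0, "claw": 1}, {"tx": -0.25, "ty": 0, "tz": -0.355, "wx": 0, "wy": 0, "wz": 0, "claw": 1}, {"tx": -0.3, "ty": 0, "tz": -0.43, "wx": 0, "wy": 0, "wz": 0, "claw": 1}, {"tx": -0.3, "ty": 0, "tz": -0.43, "wx": 0, "wy": 0, "wz": 0, "claw": 1}, {"tx": -0.3, "ty": 0, "tz": -0.43, "wx": 0, "wy": 0, "wz": 0, "claw": 1}])

```text
clock: 7.85
eef_pos: [453.3, -82.1, 226.1]
tool_rot: [-3.141, 0.611, 0.167]
force: [-0.7, 0.3, -1.9]
width: 52.3
gripper_force: 63.0
```

Run:
```python
from h import *; from k import *
s=show(); A=rot(s['tool_rot']); gp=s['eef_pos']-19*A[:,2]; print('grasp pt',gp)
for n in ('side','top'):
    p=ctrl.get_image(n); x,y=proj(p,gp).astype(int); i=p['img'][max(y-38,0):y+37,x-50:x+50,::-1]; cv2.imwrite(f'pics/{n}1.png',cv2.resize(i,(400,300),interpolation=3))
    w=cloud(p).reshape(-1,3); c=w[(np.hypot(w[:,0]-gp[0]-1,w[:,1]-gp[1])<29)&(abs(w[:,2]-gp[2])<70)]; print(n,np.histogram(c[:,2]-gp[2],np.arange(-90,60,6)))
    l=c[(c[:,2]-gp[2]>4)&(c[:,2]-gp[2]<16)]; print('lidtop',np.median(l,0)-gp)
a=[cv2.imread(f'pics/{n}1.png') for n in ('side','top')]; cv2.imwrite('pics/g3.png',np.hstack(a))
# plan the carry: yaw about world z
q=s['qpos'];P=s['eef_pos'];yaw=-6.05-9.5+180
ax=A.T@[0,0,np.radians(yaw)]; H=R.from_rotvec([0,0,np.radians(yaw)]).as_matrix()@A
neck=np.array([651.7,169.7,200]); ex=np.array([.9944,-.1054,0])
tg=neck-60*ex+[0,0,-28]; print(H.round(3)); Pt=tg+19*H[:,2]; print('target',Pt)
print(path(q,P,A,Pt,H,25,via=ax))
m=(gp+tg)/2; 
jog(Pt,H); print('axis frac',ax/(np.pi/2));
```

```text
{'clock': 7.85, 'qpos': [-0.359, 0.815, 0.715, 1.588, -0.224, 1.467, -0.989], 'eef_pos': [453.336, -82.072, 226.073], 'tool_rot': [-3.141, 0.611, 0.167], 'force': [-0.667, 0.299, -1.907], 'width': 52.32, 'gripper_force': 63.007}
grasp pt [464.0821726  -80.27345066 241.63881884]
side (array([  0,   0,   0,  22,  26,  25,  25,  28,  31,  20,  25,  24,  27,
         5,  27,  26, 162,  92,  14,  11,  10,  18,  26,  37]), array([-90, -84, -78, -72, -66, -60, -54, -48, -42, -36, -30, -24, -18,
       -12,  -6,   0,   6,  12,  18,  24,  30,  36,  42,  48,  54]))
lidtop [-3.52113322 -0.17028865 11.39959269]
top (array([  0,   0,   0,   2,   0,   2,   3,   1,   5,   2,   2,   0,   1,
         1,   5,   4, 200, 101,   8,   5,   5,  11,  20,  35]), array([-90, -84, -78, -72, -66, -60, -54, -48, -42, -36, -30, -24, -18,
       -12,  -6,   0,   6,  12,  18,  24,  30,  36,  42,  48,  54]))
lidtop [-2.72504751 -0.66950936 11.1751853 ]
[[-0.815  0.105  0.57 ]
 [ 0.086  0.994 -0.06 ]
 [-0.573 -0.    -0.819]]
target [602.87077715 174.87594803 156.43434612]
(array([-0.51240327,  0.58389557,  0.09459466,  2.23310618,  2.23953998,
        0.32606238, -1.17781114]), np.float64(0.10155904654716065), np.float64(0.018993364158119325))
mm [ 195.5 -228.3  -53.7] deg [-9.4530e+01 -6.0000e-02 -1.3456e+02] | t [ 0.6518 -0.761  -0.179 ] w [-1.0503e+00 -6.0000e-04 -1.4952e+00]
axis frac [-1.04780889e+00 -7.45112738e-04 -1.49694256e+00]
```

View pics/g3.png

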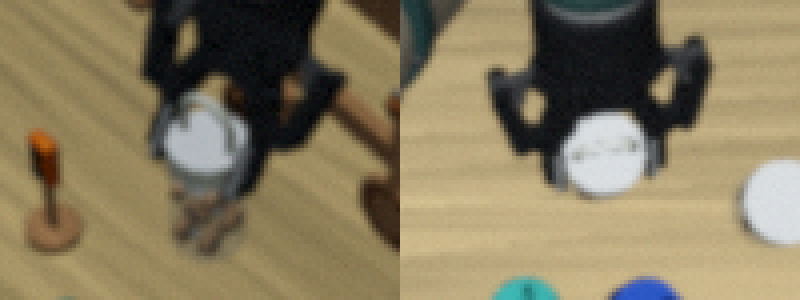

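Run:
```python
from h import *
s=show(); A=rot(s['tool_rot']); gp=s['eef_pos']-19*A[:,2]
H=R.from_euler('z',82.2,degrees=True).as_matrix()@A
jog(np.array([510,60,245])+19*H[:,2],H)
```

```text
{'clock': 7.95, 'qpos': [-0.358, 0.818, 0.714, 1.589, -0.224, 1.467, -0.989], 'eef_pos': [452.58, -81.935, 225.04], 'tool_rot': [-3.141, 0.614, 0.167], 'force': [-0.813, 0.134, -1.581], 'width': 52.642, 'gripper_force': 63.008}
mm [  61.8 -119.6  -48.9] deg [-4.736e+01 -6.000e-02 -6.718e+01] | t [ 0.2059 -0.3987 -0.1629] w [-5.262e-01 -7.000e-04 -7.465e-01]
```

Emit:
jog_arm(plan=[{"tx": 0.01, "ty": -0.02, "tz": -0.01, "wx": -0.026, "wy": 0, "wz": -0.037, "claw": 1}, {"tx": 0.04, "ty": -0.08, "tz": -0.033, "wx": -0.08, "wy": 0, "wz": -0.112, "claw": 1}, {"tx": 0.062, "ty": -0.12, "tz": -0.049, "wx": -0.137, "wy": 0, "wz": -0.194, "claw": 1}, {"tx": 0.082, "ty": -0.16, "tz": -0.065, "wx": -0.19, "wy": 0, "wz": -0.269, "claw": 1}, {"tx": 0.103, "ty": -0.2, "tz": -0.081, "wx": -0.242, "wy": 0, "wz": -0.343, "claw": 1}, {"tx": 0.124, "ty": -0.24, "tz": -0.098, "wx": -0.295, "wy": 0, "wz": -0.418, "claw": 1}, {"tx": 0.144, "ty": -0.28, "tz": -0.114, "wx": -0.347, "wy": 0, "wz": -0.493, "claw": 1}, {"tx": 0.165, "ty": -0.32, "tz": -0.13, "wx": -0.4, "wy": 0, "wz": -0.567, "claw": 1}, {"tx": 0.185, "ty": -0.36, "tz": -0.147, "wx": -0.453, "wy": 0, "wz": -0.642, "claw": 1}, {"tx": 0.2, "ty": -0.39, "tz": -0.159, "wx": -0.5, "wy": 0, "wz": -0.709, "claw": 1}, {"tx": 0.206, "ty": -0.4, "tz": -0.163, "wx": -0.526, "wy": 0, "wz": -0.746, "claw": 1}])

```text
clock: 9.05
eef_pos: [510.3, 52.5, 229.3]
tool_rot: [-3.14, 0.613, 1.613]
force: [0.1, -0.0, -1.4]
width: 52.3
gripper_force: 63.0
```

Run:
```python
from h import *; from k import *
s=show(); A=rot(s['tool_rot']); gp=s['eef_pos']-19*A[:,2]; print(gp)
F=np.diag([-1,-1,1]); H=tool(-6.05,35)@F; tg=np.array([651.7,169.7,215])-65*np.array([.9944,-.1054,0]); P=tg+19*H[:,2]
d,w=jog(P,H); print(path(s['qpos'],s['eef_pos'],A,P,H,20))
```

```text
{'clock': 9.05, 'qpos': [-0.844, 0.641, 0.513, 1.843, 0.334, 0.973, -0.568], 'eef_pos': [510.305, 52.527, 229.313], 'tool_rot': [-3.14, 0.613, 1.613], 'force': [0.096, -0.034, -1.404], 'width': 52.343, 'gripper_force': 63.017}
[509.86900993  63.4557667  244.84898684]
mm [114.6  92.6 -44.2] deg [-46.92   0.08 -66.74] | t [ 0.3819  0.3087 -0.1475] w [-0.5213  0.0009 -0.7416]
(array([-0.58915591,  0.49778305,  0.19099596,  2.21712348,  1.99239548,
        0.23540693, -0.92454797]), np.float64(0.050322698405115385), np.float64(0.022685721141699765))
```

Emit:
jog_arm(plan=[{"tx": 0.02, "ty": 0.015, "tz": -0.007, "wx": -0.026, "wy": 0, "wz": -0.037, "claw": 1}, {"tx": 0.06, "ty": 0.046, "tz": -0.022, "wx": -0.08, "wy": 0, "wz": -0.112, "claw": 1}, {"tx": 0.1, "ty": 0.08, "tz": -0.038, "wx": -0.137, "wy": 0, "wz": -0.194, "claw": 1}, {"tx": 0.14, "ty": 0.11, "tz": -0.053, "wx": -0.19, "wy": 0, "wz": -0.269, "claw": 1}, {"tx": 0.176, "ty": 0.142, "tz": -0.068, "wx": -0.242, "wy": 0, "wz": -0.343, "claw": 1}, {"tx": 0.214, "ty": 0.173, "tz": -0.083, "wx": -0.295, "wy": 0, "wz": -0.418, "claw": 1}, {"tx": 0.253, "ty": 0.204, "tz": -0.098, "wx": -0.347, "wy": 0, "wz": -0.493, "claw": 1}, {"tx": 0.291, "ty": 0.235, "tz": -0.112, "wx": -0.4, "wy": 0, "wz": -0.567, "claw": 1}, {"tx": 0.33, "ty": 0.267, "tz": -0.127, "wx": -0.45, "wy": 0, "wz": -0.64, "claw": 1}, {"tx": 0.365, "ty": 0.295, "tz": -0.141, "wx": -0.497, "wy": 0, "wz": -0.706, "claw": 1}, {"tx": 0.382, "ty": 0.309, "tz": -0.147, "wx": -0.521, "wy": 0.001, "wz": -0.742, "claw": 1}, {"tx": 0.382, "ty": 0.309, "tz": -0.147, "wx": -0.521, "wy": 0.001, "wz": -0.742, "claw": 1}])

```text
clock: 10.25
eef_pos: [599.1, 172.0, 199.5]
tool_rot: [-3.139, 0.611, 3.033]
force: [0.2, -1.4, -0.7]
width: 52.2
gripper_force: 63.2
```

```bash
cat > m.py <<'E'
from h import *
def meas(k=2,H=tool(-6.05,35)@np.diag([-1,-1,1])):
    s=show(); A=rot(s['tool_rot']); gp=s['eef_pos']-19*A[:,2]; print('gp',gp.round(1),'roterr',np.degrees(R.from_matrix(H.T@A).as_rotvec()).round(2))
    for n in ('side','top'):
        c=[]
        for _ in range(k):
            p=ctrl.get_image(n); w=cloud(p).reshape(-1,3); c.append(w[(np.hypot(w[:,0]-gp[0],w[:,1]-gp[1])<30)&(w[:,2]>gp[2]-60)&(w[:,2]<gp[2]+56)])
        c=np.vstack(c)-gp; top=c[(c[:,2]>8)&(c[:,2]<15)]; lp=c[(c[:,2]>22)]; print(n,len(lp))
        if len(lp)>10:
            q=lp[:,:2]-np.median(lp[:,:2],0); e,v=np.linalg.eigh(np.cov(q.T)); print(' lid z',np.median(top[:,2]),'n',len(top),' loop mean',lp.mean(0).round(1),'max',lp.max(0).round(1),'min',lp.min(0).round(1),'dir',np.degrees(np.arctan2(v[1,1],v[0,1])).round(1),(e**.5).round(1))
    return p
E
python3 - <<'E'
from m import *
meas()
for n in ('side','top'):
    p=ctrl.get_image(n); x,y=proj(p,[620,170,200]).astype(int); i=p['img'][max(y-38,0):max(y-38,0)+75,x-50:x+50,::-1]; cv2.imwrite(f'pics/{n}1.png',cv2.resize(i,(400,300),interpolation=3))
a=[cv2.imread(f'pics/{n}1.png') for n in ('side','top')]; cv2.imwrite('pics/g4.png',np.hstack(a))
E
```

```text
{'clock': 10.25, 'qpos': [-0.669, 0.513, 0.217, 2.17, 1.748, 0.238, -0.737], 'eef_pos': [599.104, 171.972, 199.549], 'tool_rot': [-3.139, 0.611, 3.033], 'force': [0.239, -1.378, -0.684], 'width': 52.174, 'gripper_force': 63.196}
gp [588.3 173.2 215.1] roterr [ 0.25 -0.    0.13]
side 56
 lid z 11.640933512652367 n 57  loop mean [-6.6 -5.8 40.6] max [-2.1 29.3 53.3] min [-23.6 -21.   23.4] dir 83.9 [ 2.7 12.9]
top 106
 lid z 12.151867210893982 n 325  loop mean [-8.   0.3 41.5] max [-1.8 29.  55.6] min [-22.1 -28.8  22.2] dir 86.8 [ 4.1 17.1]
```

View pics/g4.png

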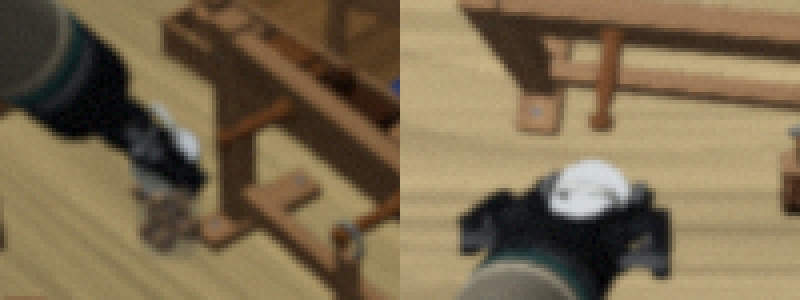

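The canister is held upright about 60 mm before the free peg, with lid at about (592,188) and peg tip at (598,122) in the right half. One robust measurement of the loop position, then insertion.

```bash
cat >> m.py <<'E'
def loop(k=2,box=9):
    s=show(); A=rot(s['tool_rot']); gp=s['eef_pos']-19*A[:,2]; Z=R.from_euler('z',-6.05,degrees=True).as_matrix(); neck=np.array([651.7,169.7,200.])
    print('gp in neck frame',(Z.T@(gp-neck)).round(1),'roterr',np.degrees(R.from_matrix((tool(-6.05,35)@np.diag([-1,-1,1])).T@A).as_rotvec()).round(2))
    for n in ('side','top'):
        c=[];u=[]
        for _ in range(k):
            p=ctrl.get_image(n); w=cloud(p).reshape(-1,3); I=p['img'].reshape(-1,3); v=(w-gp)@Z; 
            br=I.min(1)>70; m=br&(abs(v[:,0])<32)&(abs(v[:,1])<32)&(abs(v[:,2])<56); c.append(v[m])
        c=np.vstack(c); lp=c[(c[:,2]>26)&(abs(c[:,0])<box+1)]; lid=c[(c[:,2]>8)&(c[:,2]<16)]
        (cc,r)=cv2.minEnclosingCircle(lid[:,:2].astype(np.float32)) if len(lid) else (0,0)
        hi=lp[lp[:,2]>38]
        print(n,'loop n',len(lp),'med',np.median(lp,0).round(1),'y 3-97',np.percentile(lp[:,1],[3,97]).round(1),'top z',np.percentile(lp[:,2],[90,97,100]).round(1),'low x',np.median(lp[lp[:,2]<36,0]).round(1),'high x',np.median(hi[:,0]).round(1),'lid z',np.median(lid[:,2]).round(1),'x rng',np.percentile(lid[:,0],[1,99]).round(1),'y',np.percentile(lid[:,1],[1,99]).round(1),'circ',np.round(cc,1),round(r,1))
E
python3 - <<'E'
from m import *
loop(3)
H=tool(-6.05,35)@np.diag([-1,-1,1]); Z=R.from_euler('z',-6.05,degrees=True).as_matrix()
jog(np.array([651.7,169.7,200])+Z@[-32,0,-27]+19*H[:,2],H)
E
```

```text
{'clock': 10.55, 'qpos': [-0.674, 0.513, 0.223, 2.169, 1.739, 0.238, -0.734], 'eef_pos': [599.779, 171.298, 200.377], 'tool_rot': [-3.14, 0.613, 3.026], 'force': [-0.443, 0.004, -2.071], 'width': 52.803, 'gripper_force': 63.206}
gp in neck frame [-62.7  -3.7  15.9] roterr [ 0.43 -0.1   0.45]
side loop n 74 med [ -6.  -11.   44.3] y 3-97 [-23.   11.2] top z [49.5 49.9 51.6] low x -4.6 high x -6.4 lid z 11.4 x rng [-24.4  20.7] y [-24.1  10.9] circ [-5.1 -0.2] 27.5
top loop n 127 med [-6.5 -1.9 45.4] y 3-97 [-21.6  15.6] top z [50.5 51.3 52.9] low x -7.8 high x -6.5 lid z 12.5 x rng [-17.4  19.5] y [-28.6  28.9] circ [ 3.6 -0.6] 31.2
mm [ 0.2  4.7 52.9] deg [-0.42  0.15 -0.49] | t [0.0008 0.0156 0.1763] w [-0.0047  0.0017 -0.0055]
```

```bash
cat >> m.py <<'E'
def to(x,y,z):
    H=tool(-6.05,35)@np.diag([-1,-1,1]); Z=R.from_euler('z',-6.05,degrees=True).as_matrix()
    return jog(np.array([651.7,169.7,200])+Z@[x,y,z]+19*H[:,2],H)
E
python3 -c "
from m import *
to(-32,1.5,-28)"
```

```text
mm [ 0.8  6.2 53.7] deg [-0.42  0.15 -0.49] | t [0.0028 0.0206 0.179 ] w [-0.0047  0.0017 -0.0055]
```

Emit:
jog_arm(plan=[{"tx": 0, "ty": 0.01, "tz": 0.05, "wx": -0.003, "wy": 0.001, "wz": -0.003, "claw": 1}, {"tx": 0.001, "ty": 0.015, "tz": 0.1, "wx": -0.005, "wy": 0.002, "wz": -0.0055, "claw": 1}, {"tx": 0.002, "ty": 0.02, "tz": 0.15, "wx": -0.005, "wy": 0.002, "wz": -0.0055, "claw": 1}, {"tx": 0.003, "ty": 0.0205, "tz": 0.179, "wx": -0.005, "wy": 0.002, "wz": -0.0055, "claw": 1}, {"tx": 0.003, "ty": 0.0205, "tz": 0.179, "wx": -0.005, "wy": 0.002, "wz": -0.0055, "claw": 1}, {"tx": 0.003, "ty": 0.0205, "tz": 0.179, "wx": -0.005, "wy": 0.002, "wz": -0.0055, "claw": 1}])

```text
clock: 11.45
eef_pos: [630.7, 172.8, 156.4]
tool_rot: [3.141, 0.61, 3.035]
force: [0.2, 0.8, -0.8]
width: 52.5
gripper_force: 63.2
```

Run:
```python
from m import *
loop(3); to(5,1.5,-28)
ims=[]
for n in ('side','top'):
    p=ctrl.get_image(n); x,y=proj(p,[635,170,195]).astype(int); i=p['img'][y-26:y+26,x-35:x+35,::-1]; ims.append(cv2.resize(i,(400,298),interpolation=3))
cv2.imwrite('pics/g5.png',np.hstack(ims))
```

```text
{'clock': 11.45, 'qpos': [-0.539, 0.614, 0.085, 2.126, 1.969, 0.299, -0.93], 'eef_pos': [630.72, 172.818, 156.439], 'tool_rot': [3.141, 0.61, 3.035], 'force': [0.225, 0.801, -0.803], 'width': 52.487, 'gripper_force': 63.201}
gp in neck frame [-32.1   0.9 -28. ] roterr [0.   0.05 0.03]
side loop n 55 med [-6.6 -9.9 44.6] y 3-97 [-21.2   9.7] top z [49.8 51.  51.6] low x -4.8 high x -6.6 lid z 11.8 x rng [-9.3 21. ] y [-24.4  21. ] circ [-5.6  0.1] 28.7
top loop n 108 med [-6.8 -5.2 46.2] y 3-97 [-21.7  16.2] top z [50.8 51.9 54.1] low x -7.9 high x -6.1 lid z 12.5 x rng [-15.8  19.7] y [-30.3  28.8] circ [ 3.3 -0.1] 31.7
mm [-30.    0.1  21.6] deg [ 0.05  0.01 -0.02] | t [-0.0999  0.0003  0.0721] w [ 0.0005  0.0001 -0.0002]
```

View pics/g5.png

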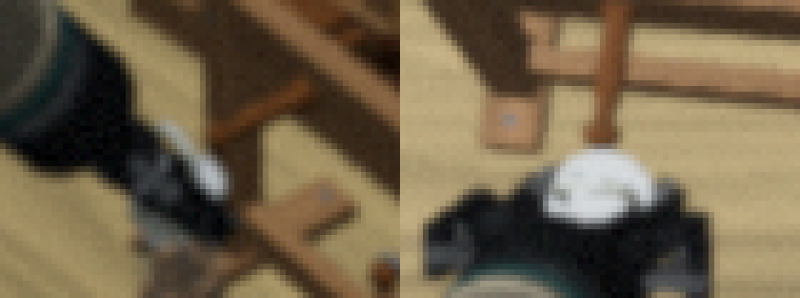

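Emit:
jog_arm(plan=[{"tx": -0.0135, "ty": 0, "tz": 0.01, "wx": 0, "wy": 0, "wz": 0, "claw": 1}, {"tx": -0.027, "ty": 0, "tz": 0.0195, "wx": 0, "wy": 0, "wz": 0, "claw": 1}, {"tx": -0.0405, "ty": 0, "tz": 0.029, "wx": 0, "wy": 0, "wz": 0, "claw": 1}, {"tx": -0.054, "ty": 0, "tz": 0.039, "wx": 0, "wy": 0, "wz": 0, "claw": 1}, {"tx": -0.0675, "ty": 0, "tz": 0.049, "wx": 0, "wy": 0, "wz": 0, "claw": 1}, {"tx": -0.0675, "ty": 0, "tz": 0.049, "wx": 0, "wy": 0, "wz": 0, "claw": 1}])

```text
clock: 12.45
eef_pos: [656.8, 170.0, 156.2]
tool_rot: [3.141, 0.611, 3.034]
force: [-0.9, 0.4, -0.3]
width: 52.7
gripper_force: 63.2
```

Run:
```python
from m import *
loop(2); to(5,1.5,-28)
```

```text
{'clock': 12.45, 'qpos': [-0.517, 0.634, 0.096, 2.067, 1.903, 0.269, -0.836], 'eef_pos': [656.78, 169.959, 156.18], 'tool_rot': [3.141, 0.611, 3.034], 'force': [-0.872, 0.418, -0.259], 'width': 52.727, 'gripper_force': 63.201}
gp in neck frame [ -5.9   0.8 -28.3] roterr [ 0.01 -0.02  0.07]
side loop n 41 med [-5.8 -4.2 44. ] y 3-97 [-19.    8.4] top z [49.  50.2 50.7] low x 5.7 high x -6.3 lid z 11.9 x rng [-30.1  18.8] y [-23.8   5.9] circ [-5.7 -5.9] 25.5
top loop n 99 med [-7.1 -1.6 40. ] y 3-97 [-20.9  17.4] top z [49.3 50.7 52.8] low x -6.8 high x -7.2 lid z 11.6 x rng [-15.7  17.3] y [-30.1  31.3] circ [-0.1  0. ] 31.8
mm [-10.3   0.3   6.5] deg [ 0.03 -0.06 -0.02] | t [-0.0345  0.0011  0.0216] w [ 0.0003 -0.0006 -0.0002]
```

Emit:
jog_arm(plan=[{"tx": -0.0135, "ty": 0.001, "tz": 0.0097, "wx": 0, "wy": 0, "wz": 0, "claw": 1}, {"tx": -0.027, "ty": 0.001, "tz": 0.0185, "wx": 0, "wy": 0, "wz": 0, "claw": 1}, {"tx": -0.037, "ty": 0.001, "tz": 0.0235, "wx": 0, "wy": 0, "wz": 0, "claw": 1}, {"tx": -0.037, "ty": 0.001, "tz": 0.0235, "wx": 0, "wy": 0, "wz": 0, "claw": 1}, {"tx": -0.037, "ty": 0.001, "tz": 0.0235, "wx": 0, "wy": 0, "wz": 0, "claw": 1}])

```text
clock: 13.15
eef_pos: [668.9, 169.2, 156.5]
tool_rot: [3.141, 0.61, 3.035]
force: [0.1, -0.4, -1.0]
width: 52.8
gripper_force: 63.2
```

```bash
cat >> m.py <<'E'
def force(k=5):
    f=[]
    for _ in range(k): f.append(ctrl.read_state()['force']); ctrl.get_image('top')
    print('F',np.mean(f,0).round(2),np.std(f,0).round(2))
E
python3 - <<'E'
from m import *
loop(2); to(6,1.5,-38); force()
E
```

```text
{'clock': 13.15, 'qpos': [-0.501, 0.643, 0.091, 2.038, 1.844, 0.259, -0.763], 'eef_pos': [668.917, 169.209, 156.524], 'tool_rot': [3.141, 0.61, 3.035], 'force': [0.126, -0.433, -0.957], 'width': 52.804, 'gripper_force': 63.201}
gp in neck frame [  6.3   1.3 -27.9] roterr [-0.02  0.04  0.04]
side loop n 40 med [-5.4 -6.8 45.1] y 3-97 [-19.8   8.1] top z [49.  49.3 49.4] low x 7.4 high x -5.5 lid z 11.2 x rng [-31.8  20.5] y [-25.3  10. ] circ [-6.  -1.7] 26.9
top loop n 97 med [-6.8 -2.4 41.5] y 3-97 [-20.4  15.1] top z [49.  50.1 52. ] low x -6.3 high x -6.9 lid z 12.0 x rng [-9.9 18.1] y [-29.3  29.2] circ [2.7 0.4] 30.9
mm [5.8 0.  8.2] deg [ 0.02 -0.04 -0.02] | t [0.0194 0.0001 0.0275] w [ 0.0003 -0.0005 -0.0002]
F [-0.02  0.3  -1.28] [0.51 0.47 0.38]
```

Emit:
jog_arm(plan=[{"tx": 0.004, "ty": 0, "tz": 0.0055, "wx": 0, "wy": 0, "wz": 0, "claw": 1}, {"tx": 0.008, "ty": 0, "tz": 0.011, "wx": 0, "wy": 0, "wz": 0, "claw": 1}, {"tx": 0.012, "ty": 0, "tz": 0.0165, "wx": 0, "wy": 0, "wz": 0, "claw": 1}, {"tx": 0.0155, "ty": 0, "tz": 0.022, "wx": 0, "wy": 0, "wz": 0, "claw": 1}, {"tx": 0.0175, "ty": 0, "tz": 0.0245, "wx": 0, "wy": 0, "wz": 0, "claw": 1}, {"tx": 0.0175, "ty": 0, "tz": 0.0245, "wx": 0, "wy": 0, "wz": 0, "claw": 1}])

```text
clock: 14.2
eef_pos: [668.7, 169.2, 147.3]
tool_rot: [3.141, 0.61, 3.035]
force: [0.1, 0.2, -1.1]
width: 52.5
gripper_force: 63.2
```

Run:
```python
from m import *
force(); to(6,1.5,-38)
```

```text
F [ 0.16 -0.05 -1.27] [0.6  0.57 0.21]
mm [0.9 0.  0.9] deg [ 0.02 -0.02 -0.03] | t [0.003  0.0001 0.003 ] w [ 0.0003 -0.0002 -0.0003]
```

Now lowering in 1 mm steps until contact.

Emit:
jog_arm(plan=[{"tx": 0.001, "ty": 0, "tz": 0.0014, "wx": 0, "wy": 0, "wz": 0, "claw": 1}, {"tx": 0.002, "ty": 0, "tz": 0.0027, "wx": 0, "wy": 0, "wz": 0, "claw": 1}, {"tx": 0.002, "ty": 0, "tz": 0.0027, "wx": 0, "wy": 0, "wz": 0, "claw": 1}])

```text
clock: 14.75
eef_pos: [668.8, 169.4, 146.5]
tool_rot: [3.141, 0.61, 3.036]
force: [0.7, 0.9, -1.5]
width: 52.4
gripper_force: 63.2
```

Emit:
jog_arm(plan=[{"tx": 0.001, "ty": 0, "tz": 0.0014, "wx": 0, "wy": 0, "wz": 0, "claw": 1}, {"tx": 0.002, "ty": 0, "tz": 0.0027, "wx": 0, "wy": 0, "wz": 0, "claw": 1}, {"tx": 0.002, "ty": 0, "tz": 0.0027, "wx": 0, "wy": 0, "wz": 0, "claw": 1}])

```text
clock: 15.05
eef_pos: [668.7, 169.3, 145.4]
tool_rot: [3.141, 0.61, 3.035]
force: [0.4, 0.2, -1.0]
width: 52.8
gripper_force: 63.2
```

Run:
```python
from m import *
force(3); to(6,1.5,-40)
```

```text
F [ 0.3   0.21 -1.65] [0.16 0.25 0.47]
mm [0.7 0.1 0.8] deg [ 0.02 -0.03 -0.03] | t [0.0024 0.0002 0.0028] w [ 0.0002 -0.0003 -0.0003]
```

Emit:
jog_arm(plan=[{"tx": 0.0014, "ty": 0, "tz": 0.0019, "wx": 0, "wy": 0, "wz": 0, "claw": 1}, {"tx": 0.0014, "ty": 0, "tz": 0.0019, "wx": 0, "wy": 0, "wz": 0, "claw": 1}])

```text
clock: 15.4
eef_pos: [668.8, 169.3, 144.9]
tool_rot: [3.141, 0.611, 3.035]
force: [0.0, -0.2, -1.7]
width: 52.6
gripper_force: 63.2
```

Emit:
jog_arm(plan=[{"tx": 0.0014, "ty": 0, "tz": 0.0019, "wx": 0, "wy": 0, "wz": 0, "claw": 1}, {"tx": 0.0014, "ty": 0, "tz": 0.0019, "wx": 0, "wy": 0, "wz": 0, "claw": 1}])

```text
clock: 15.6
eef_pos: [669.1, 169.3, 144.5]
tool_rot: [3.141, 0.611, 3.035]
force: [-1.0, -0.2, 0.9]
width: 52.4
gripper_force: 63.5
```

Run:
```python
from m import *
force(3); to(6,1.5,-41)
```

```text
F [-1.4   0.19  1.19] [0.52 0.36 0.39]
mm [0.9 0.1 0.7] deg [ 0.02  0.02 -0.04] | t [0.0031 0.0002 0.0023] w [ 0.0002  0.0002 -0.0004]
```

Emit:
jog_arm(plan=[{"tx": 0.0027, "ty": 0, "tz": -0.00195, "wx": 0, "wy": 0, "wz": 0, "claw": 1}, {"tx": 0.0054, "ty": 0, "tz": -0.0039, "wx": 0, "wy": 0, "wz": 0, "claw": 1}, {"tx": 0.0054, "ty": 0, "tz": -0.0039, "wx": 0, "wy": 0, "wz": 0, "claw": 1}])

```text
clock: 16.05
eef_pos: [667.3, 169.6, 144.6]
tool_rot: [3.141, 0.612, 3.035]
force: [2.7, 0.3, 0.4]
width: 52.2
gripper_force: 63.2
```

Run:
```python
from m import *
force(4); to(4,1.5,-41)
```

```text
F [ 2.62 -0.13  1.01] [0.31 0.37 0.44]
mm [1.2 0.  0.6] deg [ 0.02  0.03 -0.04] | t [0.0039 0.0001 0.0019] w [ 0.0002  0.0004 -0.0004]
```

Emit:
jog_arm(plan=[{"tx": -0.0022, "ty": 0, "tz": 0.0016, "wx": 0, "wy": 0, "wz": 0, "claw": 1}, {"tx": -0.0015, "ty": 0, "tz": 0.0025, "wx": 0, "wy": 0, "wz": 0, "claw": 1}, {"tx": -0.0015, "ty": 0, "tz": 0.0025, "wx": 0, "wy": 0, "wz": 0, "claw": 1}])

```text
clock: 16.55
eef_pos: [667.8, 169.5, 144.4]
tool_rot: [3.141, 0.611, 3.035]
force: [0.4, -0.5, 4.6]
width: 52.5
gripper_force: 63.6
```

Run:
```python
from m import *
force(4); to(5,1.5,-41)
```

```text
F [-0.33 -0.11  5.12] [0.55 0.55 0.7 ]
mm [ 0.7 -0.   0.7] deg [ 0.03  0.03 -0.04] | t [ 0.0022 -0.      0.0024] w [ 0.0003  0.0004 -0.0004]
```

Emit:
jog_arm(plan=[{"tx": 0.0003, "ty": 0, "tz": 0.0004, "wx": 0, "wy": 0, "wz": 0, "claw": 1}, {"tx": 0.0003, "ty": 0, "tz": 0.0004, "wx": 0, "wy": 0, "wz": 0, "claw": 1}, {"tx": 0.0003, "ty": 0, "tz": 0.0004, "wx": 0, "wy": 0, "wz": 0, "claw": 1}])

```text
clock: 17.05
eef_pos: [667.9, 169.5, 144.4]
tool_rot: [3.141, 0.612, 3.035]
force: [0.0, -0.3, 6.1]
width: 52.3
gripper_force: 63.6
```

Run:
```python
from m import *
force(8)
```

```text
F [-0.75 -0.14  5.72] [0.55 0.4  0.29]
```

Emit:
jog_arm(plan=[{"tx": 0.0004, "ty": 0, "tz": 0.0006, "wx": 0, "wy": 0, "wz": 0, "claw": 1}, {"tx": 0.0004, "ty": 0, "tz": 0.0006, "wx": 0, "wy": 0, "wz": 0, "claw": 1}, {"tx": 0.0004, "ty": 0, "tz": 0.0006, "wx": 0, "wy": 0, "wz": 0, "claw": 1}, {"tx": 0.0004, "ty": 0, "tz": 0.0006, "wx": 0, "wy": 0, "wz": 0, "claw": 1}, {"tx": 0.0004, "ty": 0, "tz": 0.0006, "wx": 0, "wy": 0, "wz": 0, "claw": 1}, {"tx": 0.0004, "ty": 0, "tz": 0.0006, "wx": 0, "wy": 0, "wz": 0, "claw": 1}])

```text
clock: 18.05
eef_pos: [668.0, 169.4, 144.3]
tool_rot: [3.141, 0.612, 3.035]
force: [-1.8, 1.4, 6.3]
width: 52.7
gripper_force: 63.7
```

Run:
```python
from m import *
force(6)
ims=[]
for n in ('side','top'):
    p=ctrl.get_image(n); x,y=proj(p,[640,170,180]).astype(int); i=p['img'][y-26:y+26,x-35:x+35,::-1]; ims.append(cv2.resize(i,(400,298),interpolation=3))
cv2.imwrite('pics/g6.png',np.hstack(ims))
```

```text
F [-0.68  0.17  6.68] [0.85 0.58 0.39]
```

View pics/g6.png

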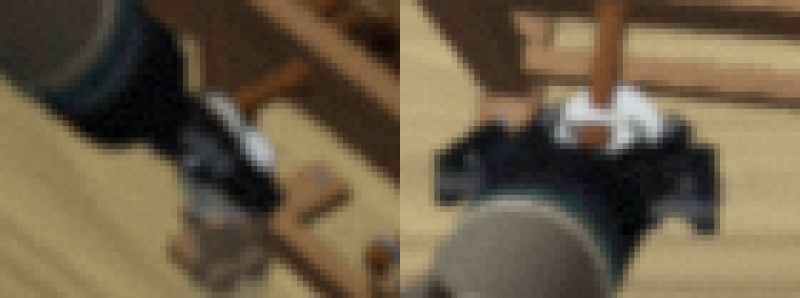

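The peg head at (592,133) in the right half sits in front of the loop, and the tug of about 8 N has held. Now I relax, open and back off.

Emit:
jog_arm(plan=[{"tx": -0.0008, "ty": 0, "tz": -0.0011, "wx": 0, "wy": 0, "wz": 0, "claw": 1}, {"tx": -0.0012, "ty": 0, "tz": -0.0016, "wx": 0, "wy": 0, "wz": 0, "claw": 1}, {"tx": -0.0012, "ty": 0, "tz": -0.0016, "wx": 0, "wy": 0, "wz": 0, "claw": 1}])

```text
clock: 18.75
eef_pos: [667.7, 169.5, 144.4]
tool_rot: [3.141, 0.611, 3.035]
force: [-0.5, 0.1, 5.3]
width: 52.4
gripper_force: 63.6
```

Run:
```python
from m import *
force(4)
```

```text
F [-0.42 -0.04  5.23] [0.26 0.65 0.24]
```

Emit:
jog_arm(plan=[{"tx": -0.001, "ty": 0, "tz": -0.0014, "wx": 0, "wy": 0, "wz": 0, "claw": 1}, {"tx": -0.0016, "ty": 0, "tz": -0.0022, "wx": 0, "wy": 0, "wz": 0, "claw": 1}, {"tx": -0.0016, "ty": 0, "tz": -0.0022, "wx": 0, "wy": 0, "wz": 0, "claw": 1}])

```text
clock: 19.25
eef_pos: [667.4, 169.5, 144.5]
tool_rot: [3.141, 0.61, 3.036]
force: [1.7, 0.7, 2.3]
width: 52.0
gripper_force: 63.5
```

Run:
```python
from m import *
force(4)
```

```text
F [1.82 0.39 1.46] [0.12 0.36 0.56]
```

Emit:
jog_arm(plan=[{"tx": 0, "ty": 0, "tz": 0, "wx": 0, "wy": 0, "wz": 0, "claw": 0.38}, {"tx": 0, "ty": 0, "tz": 0, "wx": 0, "wy": 0, "wz": 0, "claw": 0.34}, {"tx": 0, "ty": 0, "tz": 0, "wx": 0, "wy": 0, "wz": 0, "claw": 0.3}, {"tx": 0, "ty": 0, "tz": 0, "wx": 0, "wy": 0, "wz": 0, "claw": 0.25}, {"tx": 0, "ty": 0, "tz": 0, "wx": 0, "wy": 0, "wz": 0, "claw": 0.15}, {"tx": 0, "ty": 0, "tz": 0, "wx": 0, "wy": 0, "wz": 0, "claw": 0}, {"tx": 0, "ty": 0, "tz": 0, "wx": 0, "wy": 0, "wz": 0, "claw": 0}, {"tx": 0, "ty": 0, "tz": 0, "wx": 0, "wy": 0, "wz": 0, "claw": 0}, {"tx": 0, "ty": 0, "tz": 0, "wx": 0, "wy": 0, "wz": 0, "claw": 0}])

```text
clock: 20.35
eef_pos: [667.6, 169.5, 144.9]
tool_rot: [3.141, 0.61, 3.035]
force: [0.9, 0.5, -0.9]
width: 85.7
gripper_force: 0.0
```

Run:
```python
from m import *
force(3)
loop(2)
```

```text
F [ 0.54  0.08 -0.27] [0.35 0.51 0.58]
{'clock': 20.5, 'qpos': [-0.467, 0.661, 0.038, 2.046, 1.91, 0.297, -0.825], 'eef_pos': [667.58, 169.466, 144.856], 'tool_rot': [3.141, 0.61, 3.035], 'force': [1.053, 0.203, 0.436], 'width': 85.434, 'gripper_force': 0.0}
gp in neck frame [  4.9   1.4 -39.6] roterr [-0.02  0.03  0.03]
side loop n 44 med [-4.9 -5.  44. ] y 3-97 [-19.8   8.6] top z [48.4 49.8 51.5] low x -5.6 high x -5.2 lid z 10.6 x rng [-31.5  21. ] y [-23.3   9.9] circ [-6.1  0.3] 27.4
top loop n 94 med [-6.2 -3.9 44.4] y 3-97 [-19.8  17.4] top z [48.9 51.6 52.2] low x -8.4 high x -5.3 lid z 11.7 x rng [-14.   18.5] y [-26.4  24.9] circ [-3.2 -0.4] 26.2
```

Hanging free. Backing off along the tool axis (straight back, up and towards the robot).

Emit:
jog_arm(plan=[{"tx": 0, "ty": 0, "tz": -0.03, "wx": 0, "wy": 0, "wz": 0, "claw": 0}, {"tx": 0, "ty": 0, "tz": -0.08, "wx": 0, "wy": 0, "wz": 0, "claw": 0}, {"tx": 0, "ty": 0, "tz": -0.15, "wx": 0, "wy": 0, "wz": 0, "claw": 0}, {"tx": 0, "ty": 0, "tz": -0.23, "wx": 0, "wy": 0, "wz": 0, "claw": 0}, {"tx": 0, "ty": 0, "tz": -0.32, "wx": 0, "wy": 0, "wz": 0, "claw": 0}, {"tx": 0, "ty": 0, "tz": -0.42, "wx": 0, "wy": 0, "wz": 0, "claw": 0}, {"tx": 0, "ty": 0, "tz": -0.5, "wx": 0, "wy": 0, "wz": 0, "claw": 0}, {"tx": 0, "ty": 0, "tz": -0.5, "wx": 0, "wy": 0, "wz": 0, "claw": 0}, {"tx": 0, "ty": 0, "tz": -0.5, "wx": 0, "wy": 0, "wz": 0, "claw": 0}, {"tx": 0, "ty": 0, "tz": -0.5, "wx": 0, "wy": 0, "wz": 0, "claw": 0}, {"tx": 0, "ty": 0, "tz": -0.5, "wx": 0, "wy": 0, "wz": 0, "claw": 0}, {"tx": 0, "ty": 0, "tz": -0.5, "wx": 0, "wy": 0, "wz": 0, "claw": 0}])

```text
clock: 21.9
eef_pos: [582.1, 178.1, 266.8]
tool_rot: [-3.141, 0.609, 3.036]
force: [0.6, 0.2, -0.4]
width: 85.4
gripper_force: 0.0
```

Run:
```python
from m import *
show(); ims=[]
for n in ('side','top'):
    p=ctrl.get_image(n); x,y=proj(p,[650,170,160]).astype(int); i=p['img'][max(0,y-30):max(0,y-30)+60,x-40:x+40,::-1]; ims.append(cv2.resize(i,(400,300),interpolation=3))
    Z=R.from_euler('z',-6.05,degrees=True).as_matrix(); v=(cloud(p).reshape(-1,3)-[651.7,169.7,200])@Z
    b=(p['img'].reshape(-1,3).min(1)>80)&(abs(v[:,0])<45)&(abs(v[:,1])<40)
    for a,c in ((-34,-22),(-60,-38)):
        m=v[b&(v[:,2]>a)&(v[:,2]<c)]; print(n,a,len(m),np.percentile(m,[5,50,95],axis=0).round(1).tolist() if len(m) else '')
cv2.imwrite('pics/g7.png',np.hstack(ims))
```

```text
{'clock': 21.9, 'qpos': [-0.586, 0.367, 0.055, 2.129, 1.186, 0.36, -0.15], 'eef_pos': [582.099, 178.115, 266.796], 'tool_rot': [-3.141, 0.609, 3.036], 'force': [0.617, 0.23, -0.353], 'width': 85.446, 'gripper_force': 0.0}
side -34 140 [[-24.4, -22.5, -32.4], [-5.5, -2.1, -28.5], [19.3, 20.1, -25.3]]
side -60 29 [[-27.9, -21.7, -56.9], [-21.8, -9.8, -44.9], [-9.0, 12.9, -39.4]]
top -34 195 [[-25.1, -23.1, -32.0], [-8.7, -5.0, -28.2], [18.3, 22.3, -24.6]]
top -60 27 [[-26.9, -25.4, -56.7], [-20.6, -14.9, -52.9], [2.7, 19.3, -39.0]]
```

View pics/g7.png

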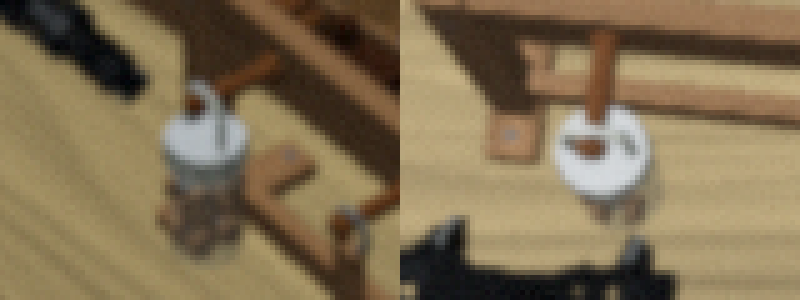

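The canister hangs upright with its lid at about (603,150) in the right half, the head in front of the loop and the gripper clear. I let it settle, then hand in.

Emit:
jog_arm(plan=[{"tx": 0, "ty": 0, "tz": 0, "wx": 0, "wy": 0, "wz": 0, "claw": 0}, {"tx": 0, "ty": 0, "tz": 0, "wx": 0, "wy": 0, "wz": 0, "claw": 0}, {"tx": 0, "ty": 0, "tz": 0, "wx": 0, "wy": 0, "wz": 0, "claw": 0}, {"tx": 0, "ty": 0, "tz": 0, "wx": 0, "wy": 0, "wz": 0, "claw": 0}, {"tx": 0, "ty": 0, "tz": 0, "wx": 0, "wy": 0, "wz": 0, "claw": 0}, {"tx": 0, "ty": 0, "tz": 0, "wx": 0, "wy": 0, "wz": 0, "claw": 0}, {"tx": 0, "ty": 0, "tz": 0, "wx": 0, "wy": 0, "wz": 0, "claw": 0}, {"tx": 0, "ty": 0, "tz": 0, "wx": 0, "wy": 0, "wz": 0, "claw": 0}, {"tx": 0, "ty": 0, "tz": 0, "wx": 0, "wy": 0, "wz": 0, "claw": 0}, {"tx": 0, "ty": 0, "tz": 0, "wx": 0, "wy": 0, "wz": 0, "claw": 0}, {"tx": 0, "ty": 0, "tz": 0, "wx": 0, "wy": 0, "wz": 0, "claw": 0}, {"tx": 0, "ty": 0, "tz": 0, "wx": 0, "wy": 0, "wz": 0, "claw": 0}])

```text
clock: 23.2
eef_pos: [582.1, 178.5, 267.8]
tool_rot: [3.141, 0.61, 3.035]
force: [0.1, 0.3, -0.1]
width: 85.7
gripper_force: 0.0
```

```bash
python3 -c "
from h import *
g=[ctrl.get_image('side')['depth'].astype(float)]
print(ctrl.finish_job())"
```

```text
the job is handed in; nothing more can be done
None
```

The clear canister hangs by its loop in the free peg's neck: I tugged it at about 8 N by the wrist force, let go, backed the gripper clear and handed the job in, with no verdict returned.

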